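Measure a sample, rinse the pocket tester and pack it in its case

ROBOT

A 7-joint arm with a two-finger parallel gripper is mounted at the origin on the work surface. World frame = base frame: x ahead of the robot, y to its left, z up, the work surface at z = 0. Lengths are in m, angles in degrees, forces in N, time in s.
With the tool pointing down it reaches from about 0.4 to 0.9 m from the base axis. Payload 5.6 kg.
Tool frame: the origin (TCP) lies between the finger pads, 19 mm behind the fingertips; this is the grasp point; z points along the fingers, y is the direction in which the jaws open and shut (so a half turn about z gives the same grasp; the last joint's range is limited). The gripper opens to 92 mm and grips with 3 to 60 N. Pads are 20 mm wide; open, the fingers measure 128 mm over their backs; the gripper's body (75 mm by 189 mm) begins 69 mm behind the grasp point.
Start: joints at [62.911, 26.786, -0.665, 91.828, 0.344, 61.387, -3.226], TCP at [0.271, -0.591, 0.233] pointing down, gripper open.
Joint ranges: [-144.91, 144.91], [-17.63, 115.5], [-89.93, 88.59], [15.96, 139.68], [-74.01, 254.01], [8.47, 105.57], [-167.45, 167.45]. Speed limits (degrees/s): [147.25, 147.25, 180, 180, 180, 180, 180].

INTERFACE

Orientations are given as [roll, pitch, yaw] about the fixed x, y, z axes, in that order (R = Rz(yaw) Ry(pitch) Rx(roll)).
In Python, from bench import monitor, imaging, ticket gives the robot as it stands.
- The arm moves only by the tool send_rows, never from a script. Its argument "rows" is a list of rows, each an object of numbers: "dx", "dy", "dz": the shift along the tool's x, y, z in units of 50 cm (1.0 is 50 cm); "rx", "ry", "rz": the turn, a rotation vector about the tool's x, y, z in units of 1.5 rad (1.0 is 1.5 rad). In form: [{"dx": .., "dy": .., "dz": .., "rx": .., "ry": .., "rz": ..}, ...]. A call has 1 to 5 rows; each row is the pose to reach, as a shift and turn from the pose commanded when the call began, along the tool's axes at that moment; what a row does not reach only later rows make up. A row lasts 1/10 s, in which the tool goes at most 50 mm and 8.59 degrees, less where a joint would pass 70% of its speed; a pose out of reach is approached as far as the arm can. A call with a number of a shift or a turn outside -1 to 1 is refused whole. A call with a gripper value outside its range is refused whole. "claw" is the opening, from 0 (shut) to 1 (fully open), set as the call begins (left out, the last holds). The fingers move at their own pace and stop on an object; the grip force is fixed at half the most. Time passes only in rows, so rows that repeat a pose let the fingers close. It gives the time, the measured TCP pose, the force and the opening at its end, in the units of the state.
- monitor.get_obs(): the state, without advancing time (a new reading comes with each control period).
- imaging.read_camera(name): name is "scene" or "top"; returns a dict with "color" (420x560x3 uint8, blue, green, red), "intrinsics" (3x3 intrinsics, pixels), "world_from_camera" (4x4, takes a point from camera to world coordinates). Camera axes: x right, y up, looking along -z (the intrinsics and any distortion apply to the point x, -y, -z); pixel columns grow to the right and rows downward; lengths in m; the calibration is good to about 2 mm. A picture is of the moment at which its call begins. There is no depth.
- ticket.job_done(): hands the job in, once; it reports no verdict.
The state is a dict: "time": time; "joint_pos": joint angles; "joint_velocities": joint speeds; "effort": joint torques, N m; "position": TCP position; "ee_rot": TCP orientation; "ft_force": force on the tool from outside, world axes, zero at the start; "wrist_torque": the same for the moment, N m; "opening": finger opening in m.
Only numpy, scipy, OpenCV 4.12 (cv2) and the standard library are available. Lean on these libraries where they do the work, as an engineer would, in place of code of your own. Each camera call takes 0.05 s, during which the arm holds its last target. There are 200 camera calls.

TASK

Pick up the pocket pH tester lying on the bench by its rear end, away from the probe, dip the probe a good 4 cm below the rim of the small sample beaker for a second, then rinse it by dipping it just as deep in the large beaker. Lay the tester down, display up, wholly on the black drain mat and let go; then take it again across the middle, where the case has a trench for the fingers, and lay it gently, display up, flat into its own empty pocket in the open case. Leave the beakers standing in their places and everything else undisturbed.

Things in the scene. Friction and masses are not known exactly. Their poses are not given: they have to be found in the camera images.
- tester: white pocket pH tester, 175 mm long, 0.11 kg: flat body 95 x 36 wide x 22 high (x -55 to +40 mm), then a grey collar 15 long (21 mm diameter) and a round grey probe 16 mm in diameter (x +55 to +120), its axis 11 mm above the underside. Origin on the body's underside; +x to the probe tip, +z up out of the display. Held by the rear end: x below -10, grip at about -36; middle: x above 0, about +18
- tester_tip (a point): centre of the end of the tester's probe, at (120, 0, 11) mm in the tester's frame
- tester_top (a point): centre of the tester's rear end face, at (-55, 0, 11) mm in the tester's frame
- sample_beaker: small white plastic beaker, 80 mm outside diameter, wall 3 mm (74 mm inside), 110 high, floor 4 mm thick, stands loose, 0.3 kg; origin at the centre of its underside. Small look-only spout at the rim. It is drawn empty. The probe fits in tilted, axis about 45 degrees or steeper below level
- sample_beaker_rim (a point): centre of the sample beaker's mouth, at rim height
- rinse_beaker: large white plastic beaker, 105 mm outside diameter, wall 3 mm (99 mm inside), 145 high, floor 4 mm thick, stands loose, 0.5 kg; origin at the centre of its underside. Look-only spout. It is drawn empty. The two beakers' places may be swapped
- rinse_beaker_rim (a point): centre of the rinse beaker's mouth, at rim height
- drain_mat: black ribbed rubber drain mat, fixed, 220 mm (its x) x 140 mm (its y), 3 mm thick; origin at the centre of its underside
- case: open grey case, fixed, 240 (its x) x 150 (its y) x 30 mm high, walls and floor 5 mm; origin under the centre of the base half; lid (240 x 140 x 22) folded flat on the table at +y. Dark foam, top 27 mm high, has two pockets along x down to the floor: the tester's, empty, at y -22 (44 wide for the body, x -91 to the trench; 30 wide for the probe, to x +91), and the spare tester's at y +47
- case_pocket (a point): where the tester's origin comes when it lies home in its pocket: on the case floor at (-32.5, -22, 5) mm in the case's frame, same axes as the case; the tester's +x (probe) then points along the case's +x. Play about 4 mm each way
- case_trench (a point): middle of the finger trench where it crosses the tester's pocket, on the case floor, at (-13.5, -22, 5) mm in the case's frame. The trench runs across the case from wall to wall (y -70 to +70 mm), 51 mm wide along x, down to the floor
- spare_tester: bystander: slim dark grey tester, 26 mm wide, 168 long, 22 high, loose in the far pocket of the case; origin on its underside
- buffer_bottle: bystander: small white bottle, 44 mm diameter, 85 high, loose; origin under its centre
- wash_bottle: bystander: white wash bottle, 72 mm diameter, 212 high, loose; origin under its centre
- timer: bystander: white bench timer, 62 x 62 x 16 mm, loose; origin under its centre
- reagent_bottle: bystander: small amber bottle, 48 mm diameter, 75 high, loose; origin under its centre
Mind the look-alikes: they are no part of the job. Leave any purple look-alike of the tester alone.

How it is judged (in metres and radians):
On the way, in this order (a step that is already met when the one before it is completed fails the run):
1. the tester, held by its rear end, has its probe tip at least 35 mm below the rim inside the small sample beaker, for half a second (z of tester_tip in the frame of sample_beaker_rim between -0.15 and -0.035 m and horizontal distance between tester_tip and sample_beaker_rim below 0.04 m and contact force between the fingers and tester above 0.5 N and x of the grasp point in the frame of tester below -0.01 m), for 0.5 s.
2. then, still held by its rear end, its tip is at least 35 mm below the rim inside the large rinse beaker, for half a second (z of tester_tip in the frame of rinse_beaker_rim between -0.15 and -0.035 m and horizontal distance between tester_tip and rinse_beaker_rim below 0.0525 m and contact force between the fingers and tester above 0.5 N and x of the grasp point in the frame of tester below -0.01 m), for 0.5 s.
3. then the tester lies display up wholly on the drain mat, let go and at rest (x of tester_tip in the frame of drain_mat between -0.112 and 0.112 m and y of tester_tip in the frame of drain_mat between -0.072 and 0.072 m and x of tester_top in the frame of drain_mat between -0.112 and 0.112 m and y of tester_top in the frame of drain_mat between -0.072 and 0.072 m and z of tester in the frame of drain_mat below 0.006 m and angle between tester's own z axis and vertical below 0.1 rad and linear speed of tester below 0.02 m/s and contact force between the fingers and tester below 0.05 N), for 0.2 s.
4. then the tester is off the mat, held across the middle (tool point ahead of the tester's origin) (contact force between the fingers and tester above 0.5 N and x of the grasp point in the frame of tester above 0 m and z of tester in the frame of drain_mat above 0.02 m), for 0.2 s.
At the end, for the whole second after the job is handed in: The tester lies display up in its own pocket of the case, its origin within 8 mm along, 7 mm across and 4 mm in height of the pocket point, level and in line with the case within 0.08 rad, probe along the case's +x, at rest and released; both beakers stand upright within 0.1 rad (x of tester in the frame of case_pocket between -0.008 and 0.008 m and y of tester in the frame of case_pocket between -0.007 and 0.007 m and z of tester in the frame of case_pocket between -0.004 and 0.004 m and x of tester_tip in the frame of case_pocket above 0.1 m and angle between the x axis of tester and the x axis of case, either way round below 0.08 rad and angle between tester's own z axis and vertical below 0.08 rad and linear speed of tester below 0.02 m/s and contact force between the fingers and tester below 0.05 N and angle between each of sample_beaker, rinse_beaker's own z axis and vertical below 0.1 rad); the robot touches nothing.
It fails at once if a beaker is pushed more than 40 mm or tipped more than 0.35 rad (distance of any of sample_beaker, rinse_beaker from where it was at the start of the episode above 0.04 m or angle between any of sample_beaker, rinse_beaker's own z axis and vertical above 0.35 rad).
It fails at once if a bystander is moved more than 25 mm (distance of any of spare_tester, buffer_bottle, wash_bottle, timer, reagent_bottle from where it was at the start of the episode above 0.025 m).
It fails at once if the tester is dropped or thrown: it moves faster than 0.6 m/s with no finger on it (linear speed of tester above 0.6 m/s and contact force between the fingers and tester below 0.05 N).
It also fails if it takes over 72 s, if anything falls off the work surface, if the arm or the gripper's body presses on something with over 40 N, if the wrist force passes 120 N, or if a joint passes its speed limit or range.

## Working session

There is one attempt and no reset: what is moved stays moved. The work goes in short steps, Python scripts to look and compute and a tool call to move; the robot and the scene stay as the last step left them, time stands still between calls to the robot, and variables do not carry over. Pictures are saved under pics/ and viewed, about 8 in all and at most 12, crops included, and the job is handed in when it is done.

Besides the shell and the picture viewer there is one more tool, called after "Emit:" by a JSON object that holds its "fn" and its "kwargs", one argument or row to a line. send_rows: Moves the arm, as the interface text tells. Its arguments: {"type":"object","properties":{"rows":{"type":"array"},"claw":{"type":"number"}},"required":["rows"]}

```bash
ls; mkdir -p pics; python3 - <<'E'
from bench import monitor, imaging
import cv2,numpy as np
np.set_printoptions(precision=4,suppress=True)
for n in("scene","top"):
    r=imaging.read_camera(n); cv2.imwrite(f"pics/{n}0.png",cv2.resize(r["color"],(800,600),interpolation=cv2.INTER_CUBIC)); cv2.imwrite(f"{n}0_raw.png",r["color"]); print(n,np.array(r["intrinsics"]),np.array(r["world_from_camera"]))
print(monitor.get_obs())
E
```

```text
pics
scene [[447.4927   0.     279.6683]
 [  0.     447.4927 208.956 ]
 [  0.       0.       1.    ]] [[ 0.8073 -0.4259  0.4086  0.8725]
 [ 0.5899  0.5597 -0.5821 -0.5561]
 [ 0.0192  0.7109  0.703   0.8748]
 [ 0.      0.      0.      1.    ]]
top [[541.1575   0.     274.992 ]
 [  0.     541.1575 200.6758]
 [  0.       0.       1.    ]] [[ 0.0065  0.9975 -0.0699  0.3442]
 [-1.      0.007   0.0063  0.0957]
 [ 0.0068  0.0699  0.9975  1.5574]
 [ 0.      0.      0.      1.    ]]
{'time': 0.1, 'joint_pos': array([62.9086, 26.8317, -0.665 , 91.8742,  0.3442, 61.3862, -3.2245]), 'joint_velocities': array([-0.0854, -0.1084, -0.0036, -0.1125,  0.0554,  0.0311,  0.0154]), 'effort': array([  0.0009, -52.1649,  -0.0124, -24.437 ,  -0.0567,   0.0141,
         0.    ]), 'position': array([ 0.2706, -0.5905,  0.2324]), 'ee_rot': array([-179.9101,    0.0068,   24.6257]), 'ft_force': array([-0.591 , -0.0754, -0.0187]), 'wrist_torque': array([ 0.0626, -0.0078, -0.026 ]), 'opening': 0.09174149559116145}
```

View pics/top0.png

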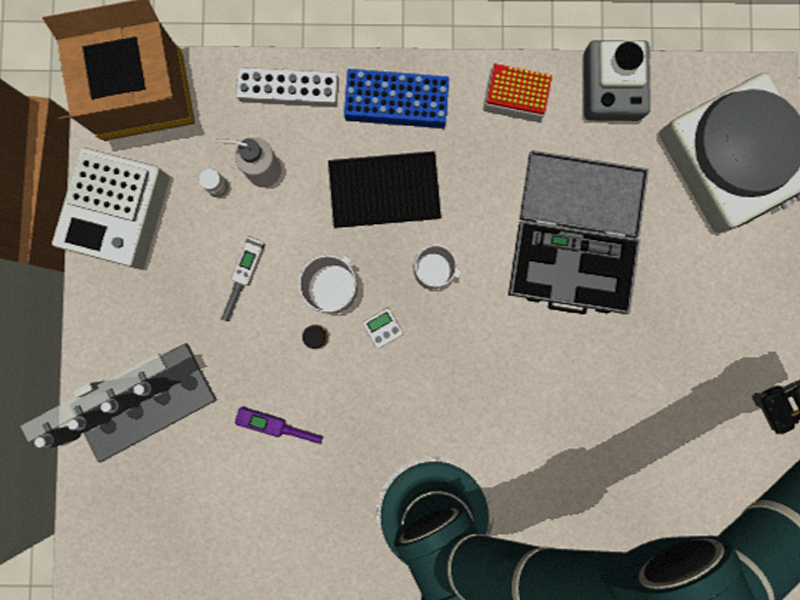

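View pics/scene0.png

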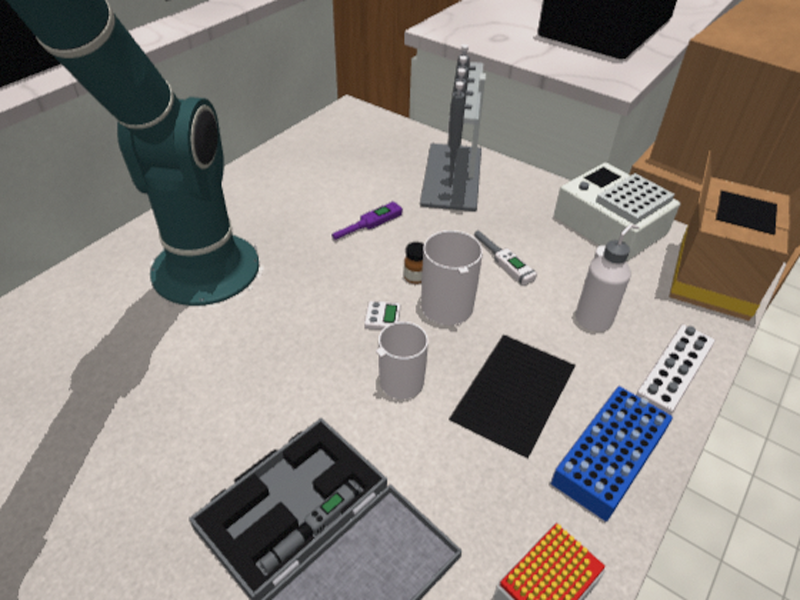

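The top view shows the tester with its body top at (250,240) and tip at (227,318), the rinse beaker at (330,285), the sample beaker at (435,267), the mat at (385,190) and the case at (575,265). Its lid is towards world +x, so case +x points image right (world -y). I'll enlarge these areas to measure them.

```bash
python3 - <<'E'
import cv2
im=cv2.imread("top0_raw.png")
# crop A: tester+beakers raw x140-340,y90-240 ; B: mat+case raw x225-465, y95-225
def crop(x,y,w,h,s,n):
    c=cv2.resize(im[y:y+h,x:x+w],None,fx=s,fy=s,interpolation=cv2.INTER_CUBIC)
    for i in range(0,w,20): cv2.putText(c,str(x+i),(i*s,10),0,.35,(0,0,255),1); cv2.line(c,(i*s,12),(i*s,18),(0,0,255),1)
    for j in range(0,h,20): cv2.putText(c,str(y+j),(0,j*s+4),0,.35,(0,0,255),1)
    cv2.imwrite("pics/"+n,c)
crop(140,90,200,150,4,"A.png"); crop(350,100,110,125,4,"B.png")
E
```

```text
(no output)
```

View pics/A.png

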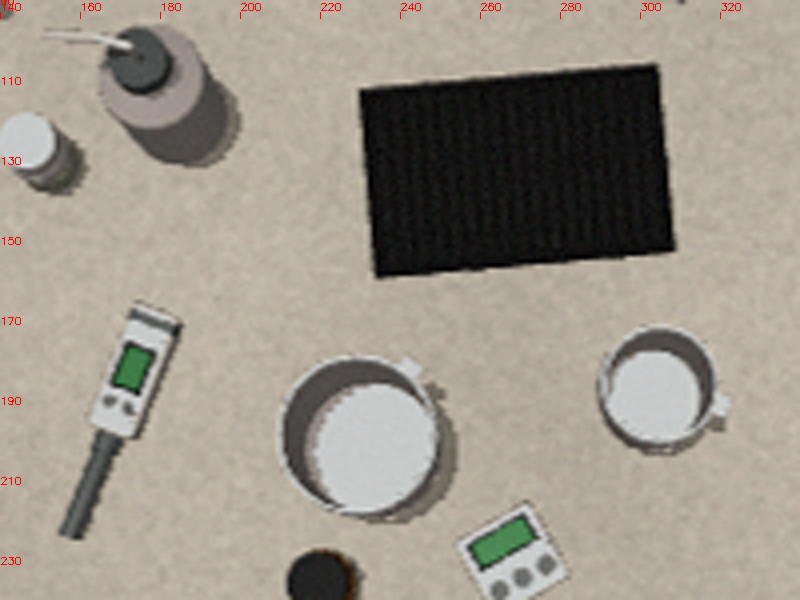

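View pics/B.png

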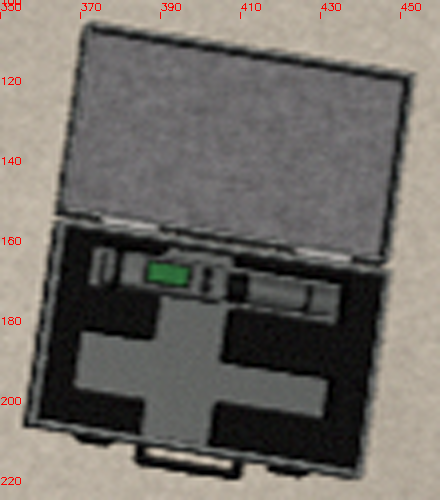

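The crops give rim, corner and tip pixels, read in 4x pixels. The tester's rear top edge centre is at (157,311) and its tip at (71,536). The rinse rim is at (360,436) and the sample rim at (658,387). I also read the mat corners and the case base rim corners.

```bash
cat > geo.py <<'E'
import numpy as np
np.set_printoptions(precision=4,suppress=True)
CAM={"top":(np.array([[541.1575,0,274.992],[0,541.1575,200.6758],[0,0,1]]),None),"scene":(np.array([[447.4927,0,279.6683],[0,447.4927,208.956],[0,0,1]]),None)}
T={"top":np.array([[0.0065,0.9975,-0.0699,0.3442],[-1,0.007,0.0063,0.0957],[0.0068,0.0699,0.9975,1.5574]]),
"scene":np.array([[0.8073,-0.4259,0.4086,0.8725],[0.5899,0.5597,-0.5821,-0.5561],[0.0192,0.7109,0.703,0.8748]])}
def w(u,v,z,cam="top"):
    K=CAM[cam][0]; d=np.array([(u-K[0,2])/K[0,0],-(v-K[1,2])/K[1,1],-1.]); R=T[cam][:,:3]; o=T[cam][:,3]
    d=R@d; return o+d*(z-o[2])/d[2]
def px(p,cam="top"):
    K=CAM[cam][0]; c=T[cam][:,:3].T@(np.asarray(p)-T[cam][:,3]); return np.array([K[0,0]*c[0]/-c[2]+K[0,2],K[1,1]*c[1]/c[2]+K[1,2]])
E
python3 - <<'E'
from geo import *
A=lambda u,v,z:w(140+u/4,90+v/4,z)
B=lambda u,v,z:w(350+u/4,100+v/4,z)
n=np.linalg.norm
r,f,t=A(157,311,.022),A(112,428,.022),A(71,536,.011)
print("tester rear",r,"front",f,"tip",t,"len",n(r-f),n((r-t)[:2]),"yaw",np.degrees(np.arctan2(*(t-r)[1::-1])))
print("rinse",A(360,436,.145),"dia",n(A(280,436,.145)-A(440,436,.145)),n(A(360,355,.145)-A(360,517,.145)))
print("sample",A(658,387,.11),n(A(598,387,.11)-A(718,387,.11)),n(A(658,326,.11)-A(658,450,.11)))
m=[A(*p,.003) for p in((360,90),(657,65),(675,250),(377,277))]
print("mat",np.mean(m,0),[n(m[i]-m[(i+1)%4]) for i in range(4)],"xdir",np.degrees(np.arctan2(*((m[1]+m[2]-m[0]-m[3])[1::-1]))))
c=[B(*p,.03) for p in((62,220),(387,268),(360,476),(24,426))]
C=np.mean(c,0);a=np.arctan2(*((c[1]+c[2]-c[0]-c[3])[1::-1]));print("case",C,[n(c[i]-c[(i+1)%4]) for i in range(4)],np.degrees(a))
R=np.array([[np.cos(a),-np.sin(a)],[np.sin(a),np.cos(a)]])
P=C[:2]+R@[-.0325,-.022];print("pocket",P)
pt=lambda x,y,z:np.r_[C[:2]+R@[x,y],z]
q=lambda p:(px(p)-[350,100])*4
# predicted pocket/trench features on floor and foam
print("right end floor",q(pt(.091,-.007,.005)),q(pt(.091,-.037,.005)),"trench floor near y-70",q(pt(-.039,-.07,.005)),q(pt(.012,-.07,.005)))
print("left end foam top",q(pt(-.091,0,.027)),q(pt(-.091,-.044,.027)), "trench right foam", q(pt(.012,-.044,.005)))
for nme,(u,v,z) in dict(timer=(515,555,.016),amber=(320,580,.075),wash=(138,60,.212),buf=(27,140,.085)).items(): print(nme,A(u,v,z))
E
```

```text
tester rear [0.5441 0.3598 0.022 ] front [0.4601 0.3901 0.022 ] tip [0.3836 0.4199 0.011 ] len 0.08923071738411403 0.17137780965084326 yaw 159.47607191415983
rinse [0.4467 0.2045 0.145 ] dia 0.10457126441280161 0.10621290451237382
sample [0.4837 0.0075 0.11  ] 0.0806510231350699 0.0836508752234381
mat [0.6514 0.1036 0.003 ] [np.float64(0.21713500113257217), np.float64(0.13661698695110358), np.float64(0.21668401870363369), np.float64(0.1377719043726573)] xdir -84.50086722094383
case [ 0.4933 -0.2745  0.03  ] [np.float64(0.23380717153304623), np.float64(0.14980267759246765), np.float64(0.24011291349382047), np.float64(0.14977528899580805)] -98.06548372360594
pocket [ 0.4761 -0.2392]
right end floor [323.6305 378.6589] [318.3572 419.7417] trench floor near y-70 [133.5197 438.4869] [203.738  448.9102]
left end foam top [ 80.599  328.8774] [ 72.2673 389.8865] trench right foam [208.4491 413.2182]
timer [0.372  0.1032 0.016 ]
amber [0.353 0.236 0.075]
wash [0.6784 0.3421 0.212 ]
buf [0.6535 0.4405 0.085 ]
```

```bash
cat > plan.py <<'E'
import numpy as np, math
from scipy.spatial.transform import Rotation as Ro
from bench import monitor
def tool(beta,tau):
    """tool x at azimuth beta; tool z tilted by tau from straight down towards beta"""
    b=np.array([math.cos(math.radians(beta)),math.sin(math.radians(beta)),0]);t=math.radians(tau);u=np.array([0,0,1.])
    z=-u*math.cos(t)+b*math.sin(t);x=b*math.cos(t)+u*math.sin(t)
    return np.c_[x,np.cross(z,x),x*0+z]
def state():
    o=monitor.get_obs(); return np.array(o["position"]),Ro.from_euler("xyz",o["ee_rot"],degrees=True).as_matrix(),o
def plan(wps):
    """wps: (x,y,z,beta,tau); prints unit deltas, chained, first from the measured pose"""
    p,R,o=state()
    print("t",round(o["time"],2),"p",np.round(p,4),"q",np.round(o["joint_pos"],1),"open",round(o["opening"],4),"F",np.round(o["ft_force"],1))
    for x,y,z,b,t in wps:
        q=np.array([x,y,z]);S=tool(b,t)
        d=np.round(R.T@(q-p)/.5,3);r=np.round(Ro.from_matrix(R.T@S).as_rotvec()/1.5,3)
        print(f'"dx":{d[0]:g},"dy":{d[1]:g},"dz":{d[2]:g},"rx":{r[0]:g},"ry":{r[1]:g},"rz":{r[2]:g}  rows>= {max(np.linalg.norm(q-p)/.05,np.degrees(np.linalg.norm(r)*1.5)/8.59):.1f}')
        p=p+R@d*.5;R=R@Ro.from_rotvec(r*1.5).as_matrix()
def tcp_for_tip(tip,beta,theta,phi=10,along=.156,h=.014):
    """tester gripped with tool x opposite to the probe, tilt -phi when level"""
    b=np.array([math.cos(math.radians(beta)),math.sin(math.radians(beta)),0]);t=math.radians(theta);u=np.array([0,0,1.])
    pr=-b*math.cos(t)-u*math.sin(t);n=u*math.cos(t)-b*math.sin(t)
    return tuple(np.array(tip)-along*pr+h*n)+(beta,theta-phi)
E
python3 - <<'E'
from plan import *
plan([(.36,-.37,.28,15,0),(.43,-.13,.28,5,0),(.48,.12,.28,-10,0),(.528,.366,.28,-20.4,-5),(.528,.366,.12,-20.4,-10)])
E
```

```text
t 0.1 p [ 0.2706 -0.5905  0.2324] q [62.9 26.8 -0.7 91.9  0.3 61.4 -3.2] open 0.0917 F [-0.6 -0.1 -0. ]
"dx":0.346,"dy":-0.326,"dz":-0.095,"rx":-0.001,"ry":0,"rz":0.112  rows>= 4.9
"dx":0.26,"dy":-0.428,"dz":0,"rx":-0,"ry":0,"rz":0.116  rows>= 5.0
"dx":0.143,"dy":-0.489,"dz":0,"rx":0,"ry":0,"rz":0.175  rows>= 5.1
"dx":0.009,"dy":-0.501,"dz":0,"rx":0.005,"ry":-0.058,"rz":0.121  rows>= 5.0
"dx":0.028,"dy":-0.001,"dz":0.319,"rx":0,"ry":-0.058,"rz":-0  rows>= 3.2
```

Emit:
{"fn": "send_rows", "kwargs": {
  "rows": [
    {"dx": 0.346, "dy": -0.326, "dz": -0.095, "rz": 0.112},
    {"dx": 0.346, "dy": -0.326, "dz": -0.095, "rz": 0.112},
    {"dx": 0.346, "dy": -0.326, "dz": -0.095, "rz": 0.112},
    {"dx": 0.346, "dy": -0.326, "dz": -0.095, "rz": 0.112},
    {"dx": 0.346, "dy": -0.326, "dz": -0.095, "rz": 0.112}
  ],
  "claw": 1
}}

```text
invalid input
```

Emit:
{"fn": "send_rows", "kwargs": {
  "rows": [
    {"dx": 0.26, "dy": -0.428, "rz": 0.116},
    {"dx": 0.26, "dy": -0.428, "rz": 0.116},
    {"dx": 0.26, "dy": -0.428, "rz": 0.116},
    {"dx": 0.26, "dy": -0.428, "rz": 0.116},
    {"dx": 0.26, "dy": -0.428, "rz": 0.116}
  ]
}}

```text
invalid input
```

Emit:
{"fn": "send_rows", "kwargs": {
  "rows": [
    {"dx": 0.143, "dy": -0.489, "rz": 0.175},
    {"dx": 0.143, "dy": -0.489, "rz": 0.175},
    {"dx": 0.143, "dy": -0.489, "rz": 0.175},
    {"dx": 0.143, "dy": -0.489, "rz": 0.175},
    {"dx": 0.143, "dy": -0.489, "rz": 0.175}
  ]
}}

```text
invalid input
```

Emit:
{"fn": "send_rows", "kwargs": {
  "rows": [
    {"dx": 0.009, "dy": -0.501, "rx": 0.005, "ry": -0.058, "rz": 0.121},
    {"dx": 0.009, "dy": -0.501, "rx": 0.005, "ry": -0.058, "rz": 0.121},
    {"dx": 0.009, "dy": -0.501, "rx": 0.005, "ry": -0.058, "rz": 0.121},
    {"dx": 0.009, "dy": -0.501, "rx": 0.005, "ry": -0.058, "rz": 0.121},
    {"dx": 0.009, "dy": -0.501, "rx": 0.005, "ry": -0.058, "rz": 0.121}
  ]
}}

```text
invalid input
```

```bash
python3 - <<'E'
from plan import *
plan([(.528,.366,.10,-20.4,-10),(.528,.366,.025,-20.4,-10)])
print(state()[2]["ee_rot"])
E
```

```text
t 0.1 p [ 0.2706 -0.5905  0.2324] q [62.9 26.8 -0.7 91.9  0.3 61.4 -3.2] open 0.0917 F [-0.6 -0.1 -0. ]
"dx":1.265,"dy":-1.524,"dz":0.267,"rx":0.045,"ry":-0.11,"rz":0.523  rows>= 20.0
"dx":0.026,"dy":-0,"dz":0.148,"rx":-0,"ry":0,"rz":-0  rows>= 1.5
[-1.79910058e+02  6.77386800e-03  2.46256585e+01]
```

The tool seems to want every key in each row.

Emit:
{"fn": "send_rows", "kwargs": {
  "rows": [
    {"dx": 0.346, "dy": -0.326, "dz": -0.095, "rx": 0, "ry": 0, "rz": 0.112},
    {"dx": 0.346, "dy": -0.326, "dz": -0.095, "rx": 0, "ry": 0, "rz": 0.112},
    {"dx": 0.346, "dy": -0.326, "dz": -0.095, "rx": 0, "ry": 0, "rz": 0.112},
    {"dx": 0.346, "dy": -0.326, "dz": -0.095, "rx": 0, "ry": 0, "rz": 0.112},
    {"dx": 0.346, "dy": -0.326, "dz": -0.095, "rx": 0, "ry": 0, "rz": 0.112}
  ],
  "claw": 1
}}

```text
time: 0.6
position: [0.3609, -0.3679, 0.281]
ee_rot: [-180.0, -0.0, 15.1]
ft_force: [0.2, -0.9, 0.8]
opening: 0.092
```

Emit:
{"fn": "send_rows", "kwargs": {
  "rows": [
    {"dx": 0.26, "dy": -0.428, "dz": 0, "rx": 0, "ry": 0, "rz": 0.116},
    {"dx": 0.26, "dy": -0.428, "dz": 0, "rx": 0, "ry": 0, "rz": 0.116},
    {"dx": 0.26, "dy": -0.428, "dz": 0, "rx": 0, "ry": 0, "rz": 0.116},
    {"dx": 0.26, "dy": -0.428, "dz": 0, "rx": 0, "ry": 0, "rz": 0.116},
    {"dx": 0.26, "dy": -0.428, "dz": 0, "rx": 0, "ry": 0, "rz": 0.116}
  ]
}}

```text
time: 1.1
position: [0.429, -0.1329, 0.2808]
ee_rot: [180.0, -0.0, 5.0]
ft_force: [0.1, -0.9, -0.6]
opening: 0.0919
```

Emit:
{"fn": "send_rows", "kwargs": {
  "rows": [
    {"dx": 0.143, "dy": -0.489, "dz": 0, "rx": 0, "ry": 0, "rz": 0.175},
    {"dx": 0.143, "dy": -0.489, "dz": 0, "rx": 0, "ry": 0, "rz": 0.175},
    {"dx": 0.143, "dy": -0.489, "dz": 0, "rx": 0, "ry": 0, "rz": 0.175},
    {"dx": 0.143, "dy": -0.489, "dz": 0, "rx": 0, "ry": 0, "rz": 0.175},
    {"dx": 0.143, "dy": -0.489, "dz": 0, "rx": 0, "ry": 0, "rz": 0.175}
  ]
}}

```text
time: 1.6
position: [0.4749, 0.0971, 0.2808]
ee_rot: [180.0, -0.0, -10.0]
ft_force: [1.4, 0.9, 0.7]
opening: 0.0919
```

Emit:
{"fn": "send_rows", "kwargs": {
  "rows": [
    {"dx": 0.009, "dy": -0.501, "dz": 0, "rx": 0.005, "ry": -0.058, "rz": 0.121},
    {"dx": 0.009, "dy": -0.501, "dz": 0, "rx": 0.005, "ry": -0.058, "rz": 0.121},
    {"dx": 0.009, "dy": -0.501, "dz": 0, "rx": 0.005, "ry": -0.058, "rz": 0.121},
    {"dx": 0.009, "dy": -0.501, "dz": 0, "rx": 0.005, "ry": -0.058, "rz": 0.121},
    {"dx": 0.009, "dy": -0.501, "dz": 0, "rx": 0.005, "ry": -0.058, "rz": 0.121}
  ]
}}

```text
time: 2.1
position: [0.523, 0.3423, 0.2802]
ee_rot: [179.9, 5.0, -20.5]
ft_force: [0.3, -0.4, -0.3]
opening: 0.0921
```

```bash
python3 - <<'E'
from plan import *
plan([(.528,.366,.10,-20.4,-10),(.528,.366,.025,-20.4,-10)])
print(state()[2]["ee_rot"])
E
```

```text
t 2.1 p [0.523  0.3423 0.2802] q [ -13.6   27.   -28.9   88.8    8.9   70.  -153.7] open 0.0921 F [ 0.3 -0.4 -0.3]
"dx":0.024,"dy":-0.048,"dz":0.36,"rx":0.001,"ry":-0.058,"rz":-0.001  rows>= 3.6
"dx":0.026,"dy":-0,"dz":0.147,"rx":-0,"ry":0,"rz":0  rows>= 1.5
[179.92674604   5.02064259 -20.45136012]
```

Emit:
{"fn": "send_rows", "kwargs": {
  "rows": [
    {"dx": 0.024, "dy": -0.048, "dz": 0.36, "rx": 0.001, "ry": -0.058, "rz": 0},
    {"dx": 0.024, "dy": -0.048, "dz": 0.36, "rx": 0.001, "ry": -0.058, "rz": 0},
    {"dx": 0.024, "dy": -0.048, "dz": 0.36, "rx": 0.001, "ry": -0.058, "rz": 0},
    {"dx": 0.024, "dy": -0.048, "dz": 0.36, "rx": 0.001, "ry": -0.058, "rz": 0},
    {"dx": 0.024, "dy": -0.048, "dz": 0.36, "rx": 0.001, "ry": -0.058, "rz": 0}
  ]
}}

```text
time: 2.6
position: [0.5245, 0.3626, 0.0947]
ee_rot: [179.6, 10.4, -20.4]
ft_force: [-0.4, -0.1, 0.1]
opening: 0.092
```

```bash
python3 - <<'E'
from plan import *
from bench import imaging
import cv2
plan([(.528,.366,.025,-20.4,-10)])
im=imaging.read_camera("scene")["color"]
cv2.imwrite("pics/s1.png",cv2.resize(im[110:260,250:450],None,fx=4,fy=4,interpolation=cv2.INTER_CUBIC))
E
```

```text
t 2.6 p [0.5245 0.3626 0.0947] q [ -15.5   41.4  -26.6   92.5   10.6   55.8 -153.8] open 0.092 F [-0.4 -0.1  0.1]
"dx":0.029,"dy":-0.01,"dz":0.136,"rx":0.005,"ry":0.004,"rz":-0  rows>= 1.4
```

View pics/s1.png

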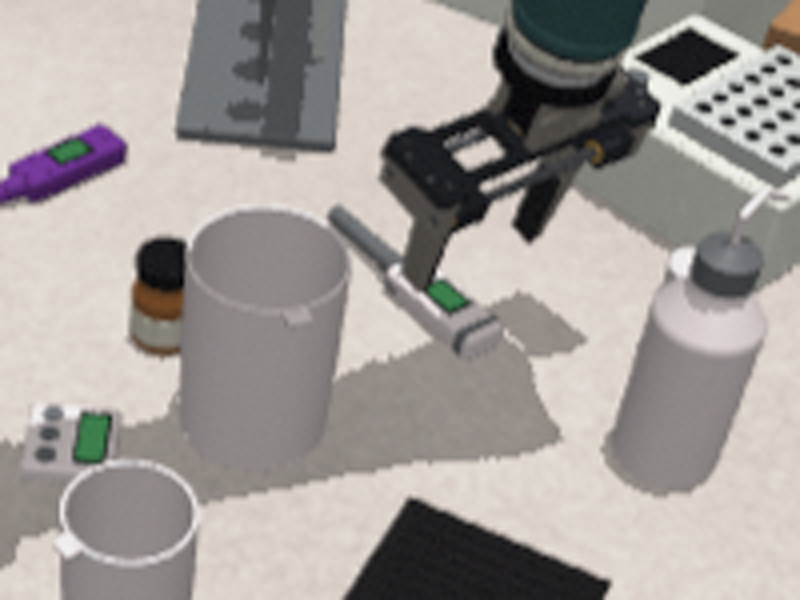

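The open hand sits above the tester with a finger on each side. Its rear is near crop (478,335) and the tip near (338,213). I'll cross-check those points against the top-view estimate.

```bash
python3 - <<'E'
from geo import *
from plan import plan
W=lambda u,v,z:w(250+u/4,110+v/4,z,"scene")
O=np.array([.4943,.3785]);d=np.array([np.cos(np.radians(159.6)),np.sin(np.radians(159.6))])
q=lambda x,z:(px(np.r_[O+x*d,z],"scene")-[250,110])*4
print("pred rear",q(-.055,.011),"tip",q(.12,.011),"meas rear",W(478,335,.011),"tip",W(338,213,.011))
plan([(.528,.366,.025,-20.4,-10)])
E
```

```text
pred rear [483.7001 343.2461] tip [331.0697 211.8871] meas rear [0.5385 0.3647 0.011 ] tip [0.3867 0.4226 0.011 ]
t 2.65 p [0.5262 0.3637 0.0981] q [ -15.4   41.2  -26.7   92.3   10.5   55.9 -153.8] open 0.0918 F [-0.4  0.8  0.5]
"dx":0.028,"dy":-0.006,"dz":0.144,"rx":0.002,"ry":0.002,"rz":-0  rows>= 1.5
```

Emit:
{"fn": "send_rows", "kwargs": {
  "rows": [
    {"dx": 0.014, "dy": -0.004, "dz": 0.072, "rx": 0.002, "ry": 0.002, "rz": 0},
    {"dx": 0.026, "dy": -0.006, "dz": 0.12, "rx": 0.002, "ry": 0.002, "rz": 0},
    {"dx": 0.028, "dy": -0.006, "dz": 0.144, "rx": 0.002, "ry": 0.002, "rz": 0},
    {"dx": 0.028, "dy": -0.006, "dz": 0.144, "rx": 0.002, "ry": 0.002, "rz": 0},
    {"dx": 0.028, "dy": -0.006, "dz": 0.144, "rx": 0.002, "ry": 0.002, "rz": 0}
  ]
}}

```text
time: 3.15
position: [0.531, 0.3676, 0.0291]
ee_rot: [-179.6, 9.7, -20.4]
ft_force: [0.2, -0.2, -0.4]
opening: 0.0918
```

Emit:
{"fn": "send_rows", "kwargs": {
  "rows": [
    {"dx": 0, "dy": 0, "dz": 0, "rx": 0, "ry": 0, "rz": 0},
    {"dx": 0, "dy": 0, "dz": 0, "rx": 0, "ry": 0, "rz": 0},
    {"dx": 0, "dy": 0, "dz": 0, "rx": 0, "ry": 0, "rz": 0},
    {"dx": 0, "dy": 0, "dz": 0, "rx": 0, "ry": 0, "rz": 0},
    {"dx": 0, "dy": 0, "dz": 0, "rx": 0, "ry": 0, "rz": 0}
  ],
  "claw": 0
}}

```text
time: 3.65
position: [0.5301, 0.3668, 0.0272]
ee_rot: [-179.8, 9.8, -20.4]
ft_force: [-0.1, 0.1, -0.0]
opening: 0.054
```

Emit:
{"fn": "send_rows", "kwargs": {
  "rows": [
    {"dx": 0, "dy": 0, "dz": 0, "rx": 0, "ry": 0, "rz": 0},
    {"dx": 0, "dy": 0, "dz": 0, "rx": 0, "ry": 0, "rz": 0},
    {"dx": 0, "dy": 0, "dz": 0, "rx": 0, "ry": 0, "rz": 0}
  ]
}}

```text
time: 3.95
position: [0.53, 0.3668, 0.0269]
ee_rot: [-179.8, 9.8, -20.4]
ft_force: [-0.4, 0.0, 0.8]
opening: 0.0356
```

```bash
python3 - <<'E'
from plan import *
tip=(.4837-.014,.0075,.11-.048)
dip=tcp_for_tip(tip,0,55); up=tcp_for_tip((tip[0]-.0,tip[1],.11+.06),0,55)
print("dip",np.round(dip,4),"above",np.round(up,4))
plan([(.528,.366,.25,-20.4,-10),(.56,.30,.30,-5,15),(.56,.10,.30,0,40),up[:2]+(up[2],0,45),dip])
E
```

```text
dip [5.477e-01 7.500e-03 1.978e-01 0.000e+00 4.500e+01] above [5.477e-01 7.500e-03 3.058e-01 0.000e+00 4.500e+01]
t 3.95 p [0.53   0.3668 0.0269] q [ -16.7   46.6  -24.9   93.2   12.7   49.3 -154.5] open 0.0356 F [-0.4  0.   0.8]
"dx":-0.079,"dy":0.001,"dz":-0.439,"rx":-0.003,"ry":-0.002,"rz":-0  rows>= 4.5
"dx":0.087,"dy":0.102,"dz":-0.117,"rx":0.008,"ry":0.289,"rz":-0.181  rows>= 3.4
"dx":0.033,"dy":0.398,"dz":0.009,"rx":0.027,"ry":0.291,"rz":-0.051  rows>= 4.0
"dx":-0.011,"dy":0.185,"dz":-0.024,"rx":0,"ry":0.058,"rz":-0  rows>= 1.9
"dx":-0.153,"dy":0,"dz":0.152,"rx":0,"ry":-0,"rz":-0  rows>= 2.2
```

```bash
python3 - <<'E'
from plan import *
tip=(.4837-.014,.0075,.11-.048)
up=tcp_for_tip((tip[0]-.0,tip[1],.11+.06),0,55)
plan([(.528,.366,.25,-20.4,-10),(.56,.30,.35,-5,15),(.56,.10,.35,0,40),up])
E
```

```text
t 3.95 p [0.53   0.3668 0.0269] q [ -16.7   46.6  -24.9   93.2   12.7   49.3 -154.5] open 0.0356 F [-0.4  0.   0.8]
"dx":-0.079,"dy":0.001,"dz":-0.439,"rx":-0.003,"ry":-0.002,"rz":-0  rows>= 4.5
"dx":0.07,"dy":0.102,"dz":-0.215,"rx":0.008,"ry":0.289,"rz":-0.181  rows>= 3.4
"dx":0.033,"dy":0.398,"dz":0.009,"rx":0.027,"ry":0.291,"rz":-0.051  rows>= 4.0
"dx":-0.075,"dy":0.185,"dz":0.052,"rx":0,"ry":0.058,"rz":-0  rows>= 2.1
```

Emit:
{"fn": "send_rows", "kwargs": {
  "rows": [
    {"dx": -0.016, "dy": 0, "dz": -0.088, "rx": 0, "ry": 0, "rz": 0},
    {"dx": -0.079, "dy": 0.001, "dz": -0.439, "rx": -0.003, "ry": -0.002, "rz": 0},
    {"dx": -0.079, "dy": 0.001, "dz": -0.439, "rx": -0.003, "ry": -0.002, "rz": 0},
    {"dx": -0.079, "dy": 0.001, "dz": -0.439, "rx": -0.003, "ry": -0.002, "rz": 0},
    {"dx": -0.079, "dy": 0.001, "dz": -0.439, "rx": -0.003, "ry": -0.002, "rz": 0}
  ]
}}

```text
time: 4.45
position: [0.529, 0.3671, 0.2547]
ee_rot: [-179.8, 9.8, -20.4]
ft_force: [1.0, 0.2, -1.0]
opening: 0.0352
```

```bash
python3 - <<'E'
from plan import *
tip=(.4837-.014,.0075,.11-.048)
up=tcp_for_tip((tip[0]-.0,tip[1],.11+.06),0,55)
plan([(.56,.30,.35,-5,15),(.56,.10,.35,0,40),up])
E
```

```text
t 4.45 p [0.529  0.3671 0.2547] q [ -13.9   31.9  -29.3   85.6    6.8   70.8 -153. ] open 0.0352 F [ 1.   0.2 -1. ]
"dx":0.071,"dy":0.103,"dz":-0.206,"rx":0.006,"ry":0.286,"rz":-0.181  rows>= 3.4
"dx":0.033,"dy":0.399,"dz":0.009,"rx":0.026,"ry":0.291,"rz":-0.052  rows>= 4.0
"dx":-0.075,"dy":0.185,"dz":0.052,"rx":0,"ry":0.058,"rz":0  rows>= 2.1
```

Emit:
{"fn": "send_rows", "kwargs": {
  "rows": [
    {"dx": 0.071, "dy": 0.103, "dz": -0.206, "rx": 0.006, "ry": 0.286, "rz": -0.181},
    {"dx": 0.071, "dy": 0.103, "dz": -0.206, "rx": 0.006, "ry": 0.286, "rz": -0.181},
    {"dx": 0.071, "dy": 0.103, "dz": -0.206, "rx": 0.006, "ry": 0.286, "rz": -0.181},
    {"dx": 0.071, "dy": 0.103, "dz": -0.206, "rx": 0.006, "ry": 0.286, "rz": -0.181},
    {"dx": 0.071, "dy": 0.103, "dz": -0.206, "rx": 0.006, "ry": 0.286, "rz": -0.181}
  ]
}}

```text
time: 4.95
position: [0.5579, 0.2998, 0.3464]
ee_rot: [179.8, -14.8, -4.8]
ft_force: [-0.5, -0.6, -1.5]
opening: 0.0356
```

Emit:
{"fn": "send_rows", "kwargs": {
  "rows": [
    {"dx": 0.033, "dy": 0.399, "dz": 0.009, "rx": 0.026, "ry": 0.291, "rz": -0.052},
    {"dx": 0.033, "dy": 0.399, "dz": 0.009, "rx": 0.026, "ry": 0.291, "rz": -0.052},
    {"dx": 0.033, "dy": 0.399, "dz": 0.009, "rx": 0.026, "ry": 0.291, "rz": -0.052},
    {"dx": 0.033, "dy": 0.399, "dz": 0.009, "rx": 0.026, "ry": 0.291, "rz": -0.052},
    {"dx": 0.033, "dy": 0.399, "dz": 0.009, "rx": 0.026, "ry": 0.291, "rz": -0.052}
  ]
}}

```text
time: 5.45
position: [0.5581, 0.091, 0.3436]
ee_rot: [179.5, -39.5, -0.4]
ft_force: [0.7, -0.1, 0.0]
opening: 0.0357
```

```bash
python3 - <<'E'
from plan import *
tip=(.4837-.014,.0075,.11-.048)
up=tcp_for_tip((tip[0]-.0,tip[1],.11+.06),0,55)
plan([up]);print(state()[2]["ee_rot"])
E
```

```text
t 5.45 p [0.5581 0.091  0.3436] q [   0.7   -2.8  -19.7  123.5   29.7   24.4 -133.2] open 0.0357 F [ 0.7 -0.1  0. ]
"dx":-0.063,"dy":0.167,"dz":0.047,"rx":0.008,"ry":0.064,"rz":-0.003  rows>= 1.8
[179.53454293 -39.4679765   -0.39304212]
```

Emit:
{"fn": "send_rows", "kwargs": {
  "rows": [
    {"dx": -0.063, "dy": 0.167, "dz": 0.047, "rx": 0.008, "ry": 0.064, "rz": -0.003},
    {"dx": -0.063, "dy": 0.167, "dz": 0.047, "rx": 0.008, "ry": 0.064, "rz": -0.003},
    {"dx": -0.063, "dy": 0.167, "dz": 0.047, "rx": 0.008, "ry": 0.064, "rz": -0.003},
    {"dx": -0.063, "dy": 0.167, "dz": 0.047, "rx": 0.008, "ry": 0.064, "rz": -0.003},
    {"dx": -0.063, "dy": 0.167, "dz": 0.047, "rx": 0.008, "ry": 0.064, "rz": -0.003}
  ]
}}

```text
time: 5.95
position: [0.5505, 0.0151, 0.3069]
ee_rot: [-179.8, -45.1, 0.4]
ft_force: [-0.7, 0.7, -0.3]
opening: 0.0357
```

```bash
python3 - <<'E'
from plan import *
from bench import imaging
import cv2
tip=(.4837-.014,.0075,.11-.048)
plan([tcp_for_tip(tip,0,55)]);print(state()[2]["ee_rot"])
a=imaging.read_camera("scene")["color"][100:300,200:400];b=imaging.read_camera("top")["color"][120:220,230:330]
cv2.imwrite("pics/d1.png",np.hstack([cv2.resize(a,(400,400),interpolation=cv2.INTER_CUBIC),cv2.resize(b,(400,400),interpolation=cv2.INTER_CUBIC)]))
E
```

```text
t 5.95 p [0.5505 0.0151 0.3069] q [ -19.2   -4.9   10.7  133.9   46.4    8.6 -141.1] open 0.0357 F [-0.7  0.7 -0.3]
"dx":-0.159,"dy":0.016,"dz":0.15,"rx":-0.005,"ry":-0.001,"rz":0.003  rows>= 2.2
[-179.83710431  -45.09806829    0.40345646]
```

View pics/d1.png

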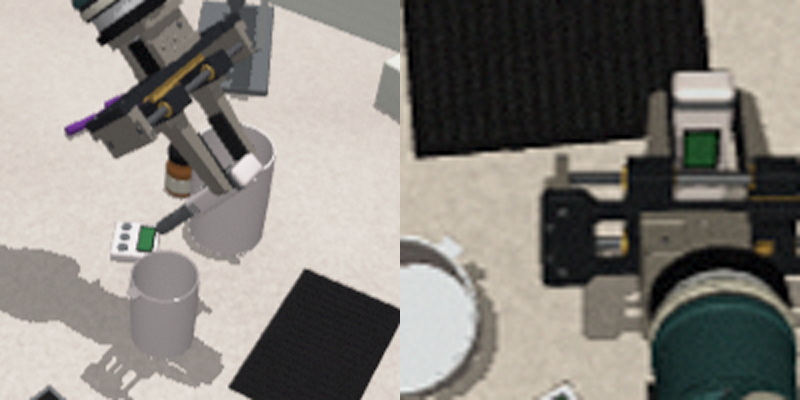

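The tester is held cleanly and its probe points down over the sample beaker. However, j6 is at its limit (8.6), so I'll swing the tilt plane sideways, keeping the tip above the beaker.

```bash
python3 - <<'E'
from plan import *
T=(.4837,.0075)
t=lambda b,z,th=55:tcp_for_tip((T[0]-.014*math.cos(math.radians(b)),T[1]-.014*math.sin(math.radians(b)),z),b,th)
plan([t(20,.20,50),t(45,.20,50),t(70,.20,52)])
E
```

```text
t 6.05 p [0.5509 0.0171 0.3079] q [ -19.    -4.9   10.3  133.9   46.3    8.6 -141.1] open 0.0358 F [ 0.6 -0.7 -0.2]
"dx":0.035,"dy":-0.032,"dz":-0.023,"rx":0.151,"ry":-0.06,"rz":-0.166  rows>= 2.3
"dx":-0.011,"dy":-0.064,"dz":-0.009,"rx":0.187,"ry":-0,"rz":-0.223  rows>= 2.9
"dx":-0.013,"dy":-0.06,"dz":-0.019,"rx":0.191,"ry":0.023,"rz":-0.219  rows>= 2.9
```

Emit:
{"fn": "send_rows", "kwargs": {
  "rows": [
    {"dx": 0.035, "dy": -0.032, "dz": -0.023, "rx": 0.151, "ry": -0.06, "rz": -0.166},
    {"dx": 0.035, "dy": -0.032, "dz": -0.023, "rx": 0.151, "ry": -0.06, "rz": -0.166},
    {"dx": 0.035, "dy": -0.032, "dz": -0.023, "rx": 0.151, "ry": -0.06, "rz": -0.166},
    {"dx": 0.035, "dy": -0.032, "dz": -0.023, "rx": 0.151, "ry": -0.06, "rz": -0.166}
  ]
}}

```text
time: 6.45
position: [0.554, 0.0247, 0.3272]
ee_rot: [178.1, -41.8, 12.4]
ft_force: [-0.4, -0.3, -0.7]
opening: 0.0357
```

Emit:
{"fn": "send_rows", "kwargs": {
  "rows": [
    {"dx": -0.011, "dy": -0.064, "dz": -0.009, "rx": 0.187, "ry": 0, "rz": -0.223},
    {"dx": -0.011, "dy": -0.064, "dz": -0.009, "rx": 0.187, "ry": 0, "rz": -0.223},
    {"dx": -0.011, "dy": -0.064, "dz": -0.009, "rx": 0.187, "ry": 0, "rz": -0.223},
    {"dx": -0.011, "dy": -0.064, "dz": -0.009, "rx": 0.187, "ry": 0, "rz": -0.223},
    {"dx": -0.011, "dy": -0.064, "dz": -0.009, "rx": 0.187, "ry": 0, "rz": -0.223}
  ]
}}

```text
time: 6.95
position: [0.5418, 0.0534, 0.3269]
ee_rot: [177.4, -41.2, 37.7]
ft_force: [0.5, 0.1, -0.7]
opening: 0.0355
```

```bash
python3 - <<'E'
from plan import *
T=(.4837,.0075)
t=lambda b,z,th=55:tcp_for_tip((T[0]-.014*math.cos(math.radians(b)),T[1]-.014*math.sin(math.radians(b)),z),b,th)
plan([t(70,.20,52),t(70,.17,55)]); print(state()[2]["ee_rot"])
E
```

```text
t 6.95 p [0.5418 0.0534 0.3269] q [-70.7 -17.1  67.3 128.8 -15.8  23.4 -40. ] open 0.0355 F [ 0.5  0.1 -0.7]
"dx":-0.015,"dy":-0.073,"dz":-0.029,"rx":0.28,"ry":0.016,"rz":-0.281  rows>= 4.0
"dx":-0.045,"dy":0,"dz":0.029,"rx":-0,"ry":0.035,"rz":-0  rows>= 0.5
[177.36750624 -41.16628034  37.69743623]
```

Emit:
{"fn": "send_rows", "kwargs": {
  "rows": [
    {"dx": -0.015, "dy": -0.073, "dz": -0.029, "rx": 0.28, "ry": 0.016, "rz": -0.281},
    {"dx": -0.015, "dy": -0.073, "dz": -0.029, "rx": 0.28, "ry": 0.016, "rz": -0.281},
    {"dx": -0.015, "dy": -0.073, "dz": -0.029, "rx": 0.28, "ry": 0.016, "rz": -0.281},
    {"dx": -0.015, "dy": -0.073, "dz": -0.029, "rx": 0.28, "ry": 0.016, "rz": -0.281},
    {"dx": -0.015, "dy": -0.073, "dz": -0.029, "rx": 0.28, "ry": 0.016, "rz": -0.281}
  ]
}}

```text
time: 7.45
position: [0.4968, 0.0807, 0.3393]
ee_rot: [179.4, -41.6, 70.5]
ft_force: [1.0, 0.6, -1.3]
opening: 0.0363
```

```bash
python3 - <<'E'
from plan import *
T=(.4837,.0075)
t=lambda b,z,th=55:tcp_for_tip((T[0]-.014*math.cos(math.radians(b)),T[1]-.014*math.sin(math.radians(b)),z),b,th)
plan([t(70,.17,55),t(70,.062,55)]); print(state()[2]["ee_rot"])
E
```

```text
t 7.45 p [0.4968 0.0807 0.3393] q [-84.9 -17.5  88.1 121.1 -29.2  51.    2.2] open 0.0363 F [ 1.   0.6 -1.3]
"dx":-0.058,"dy":0.025,"dz":0.038,"rx":0.003,"ry":0.04,"rz":0.004  rows>= 0.7
"dx":-0.153,"dy":-0,"dz":0.153,"rx":-0,"ry":-0,"rz":0  rows>= 2.2
[179.43154807 -41.58489215  70.49112683]
```

Emit:
{"fn": "send_rows", "kwargs": {
  "rows": [
    {"dx": -0.058, "dy": 0.025, "dz": 0.038, "rx": 0.003, "ry": 0.04, "rz": 0.004},
    {"dx": -0.058, "dy": 0.025, "dz": 0.038, "rx": 0.003, "ry": 0.04, "rz": 0.004},
    {"dx": -0.058, "dy": 0.025, "dz": 0.038, "rx": 0.003, "ry": 0.04, "rz": 0.004}
  ]
}}

```text
time: 7.75
position: [0.4818, 0.0708, 0.3225]
ee_rot: [179.2, -44.4, 69.1]
ft_force: [-0.5, -0.5, -1.1]
opening: 0.0355
```

```bash
python3 - <<'E'
from plan import *
from bench import imaging
import cv2
T=(.4837,.0075)
t=lambda b,z,th=55:tcp_for_tip((T[0]-.014*math.cos(math.radians(b)),T[1]-.014*math.sin(math.radians(b)),z),b,th)
plan([t(70,.17,55),t(70,.062,55)]); print(state()[2]["ee_rot"])
a=imaging.read_camera("scene")["color"];b=imaging.read_camera("top")["color"]
cv2.imwrite("pics/d2.png",np.vstack([cv2.resize(a[100:260,180:420],None,fx=3.3,fy=3.3,interpolation=cv2.INTER_CUBIC)[:,:792]]))
cv2.imwrite("d2top.png",b)
E
```

```text
t 7.75 p [0.4818 0.0708 0.3225] q [-81.3 -17.5  88.4 125.1 -34.4  49.3   9. ] open 0.0355 F [-0.5 -0.5 -1.1]
"dx":-0.015,"dy":0.046,"dz":0.032,"rx":0.017,"ry":0.008,"rz":-0.007  rows>= 0.6
"dx":-0.153,"dy":0,"dz":0.153,"rx":0,"ry":-0,"rz":-0  rows>= 2.2
[179.15493334 -44.35471931  69.10514673]
```

View pics/d2.png

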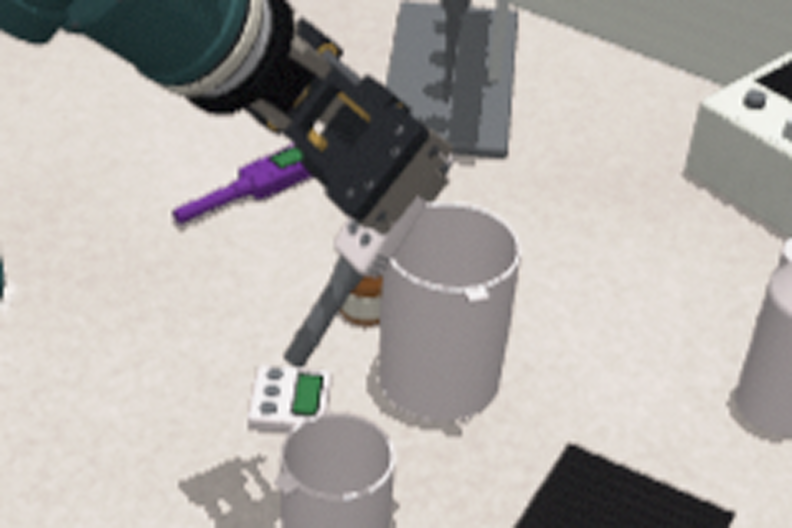

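```bash
cat >> plan.py <<'E'
def tip_now(phi=10,along=.156,h=.014):
    p,R,o=state();f=math.radians(phi)
    pr=-(R[:,0]*math.cos(f)+R[:,2]*math.sin(f)); n=np.cross(pr,-R[:,1]); n=n if n[2]>0 else -n
    return p+along*pr-h*n, math.degrees(math.asin(-pr[2]))
E
python3 - <<'E'
from plan import *
import geo
tip,th=tip_now();print(tip,th,"pred px",geo.px(tip,"scene"),"meas",(180+295/3.3,100+358/3.3))
E
```

```text
[ 0.4397 -0.0418  0.2236] 34.41358588128447 pred px [251.6423 204.5482] meas (269.3939393939394, 208.4848484848485)
```

```bash
sed -i 's/+R\[:,2\]\*math.sin(f)/-R[:,2]*math.sin(f)/' plan.py
python3 - <<'E'
from plan import *
import geo
tip,th=tip_now();print(tip,th,"pred px",geo.px(tip,"scene"),"meas",(180+295/3.3,100+358/3.3))
T=(.4837,.0075)
t=lambda b,z,th=55:tcp_for_tip((T[0]-.014*math.cos(math.radians(b)),T[1]-.014*math.sin(math.radians(b)),z),b,th)
plan([t(65,.14,53)])
E
```

```text
[ 0.4552 -0.0034  0.1883] 54.41031168882288 pred px [268.6451 209.4225] meas (269.3939393939394, 208.4848484848485)
t 7.85 p [0.4826 0.0711 0.3233] q [-81.4 -17.5  88.4 125.  -34.5  49.3   9.1] open 0.0356 F [ 0.7 -0.1 -0.9]
"dx":-0.057,"dy":0.056,"dz":0.086,"rx":-0.023,"ry":-0.017,"rz":0.036  rows>= 1.2
```

Emit:
{"fn": "send_rows", "kwargs": {
  "rows": [
    {"dx": -0.057, "dy": 0.056, "dz": 0.086, "rx": -0.023, "ry": -0.017, "rz": 0.036},
    {"dx": -0.057, "dy": 0.056, "dz": 0.086, "rx": -0.023, "ry": -0.017, "rz": 0.036},
    {"dx": -0.057, "dy": 0.056, "dz": 0.086, "rx": -0.023, "ry": -0.017, "rz": 0.036},
    {"dx": -0.057, "dy": 0.056, "dz": 0.086, "rx": -0.023, "ry": -0.017, "rz": 0.036}
  ]
}}

```text
time: 8.25
position: [0.486, 0.0778, 0.2969]
ee_rot: [178.6, -42.5, 65.2]
ft_force: [0.3, -0.4, -0.5]
opening: 0.036
```

```bash
python3 - <<'E'
from plan import *
print(tip_now())
T=(.4837,.0075)
t=lambda b,z,th=55:tcp_for_tip((T[0]-.014*math.cos(math.radians(b)),T[1]-.014*math.sin(math.radians(b)),z),b,th)
plan([t(65,.14,53),t(65,.062,53)])
E
```

```text
(array([0.45164675, 0.00112545, 0.16470693]), 52.44831197638028)
t 8.25 p [0.486  0.0778 0.2969] q [-83.5 -17.6  88.5 128.  -34.1  42.    5.7] open 0.036 F [ 0.3 -0.4 -0.5]
"dx":-0.026,"dy":0.054,"dz":0.042,"rx":0.014,"ry":0.006,"rz":0.002  rows>= 0.7
"dx":-0.107,"dy":0,"dz":0.114,"rx":0,"ry":0,"rz":-0  rows>= 1.6
```

j2 and j3 are at their limits here. Swinging further, so that the tool points partly inward, should move the arm away from them.

```bash
python3 - <<'E'
from plan import *
T=(.4837,.0075)
t=lambda b,z,th=55:tcp_for_tip((T[0]-.014*math.cos(math.radians(b)),T[1]-.014*math.sin(math.radians(b)),z),b,th)
plan([t(85,.20,45),t(110,.20,45),t(135,.20,48)])
E
```

```text
t 8.25 p [0.486  0.0778 0.2969] q [-83.5 -17.6  88.5 128.  -34.1  42.    5.7] open 0.036 F [ 0.3 -0.4 -0.5]
"dx":0.056,"dy":-0.003,"dz":-0.012,"rx":0.16,"ry":-0.084,"rz":-0.181  rows>= 2.6
"dx":-0.013,"dy":-0.074,"dz":-0.009,"rx":0.167,"ry":0,"rz":-0.238  rows>= 2.9
"dx":-0.017,"dy":-0.067,"dz":-0.025,"rx":0.173,"ry":0.034,"rz":-0.234  rows>= 2.9
```

Emit:
{"fn": "send_rows", "kwargs": {
  "rows": [
    {"dx": 0.056, "dy": -0.003, "dz": -0.012, "rx": 0.16, "ry": -0.084, "rz": -0.181},
    {"dx": 0.056, "dy": -0.003, "dz": -0.012, "rx": 0.16, "ry": -0.084, "rz": -0.181},
    {"dx": 0.056, "dy": -0.003, "dz": -0.012, "rx": 0.16, "ry": -0.084, "rz": -0.181},
    {"dx": 0.056, "dy": -0.003, "dz": -0.012, "rx": 0.16, "ry": -0.084, "rz": -0.181}
  ]
}}

```text
time: 8.65
position: [0.4688, 0.0983, 0.3355]
ee_rot: [178.7, -34.5, 85.1]
ft_force: [0.4, -0.2, -1.1]
opening: 0.0358
```

Emit:
{"fn": "send_rows", "kwargs": {
  "rows": [
    {"dx": -0.013, "dy": -0.074, "dz": -0.009, "rx": 0.167, "ry": 0, "rz": -0.238},
    {"dx": -0.013, "dy": -0.074, "dz": -0.009, "rx": 0.167, "ry": 0, "rz": -0.238},
    {"dx": -0.013, "dy": -0.074, "dz": -0.009, "rx": 0.167, "ry": 0, "rz": -0.238},
    {"dx": -0.013, "dy": -0.074, "dz": -0.009, "rx": 0.167, "ry": 0, "rz": -0.238}
  ]
}}

```text
time: 9.05
position: [0.4081, 0.0972, 0.3465]
ee_rot: [178.3, -33.4, 109.7]
ft_force: [1.0, 0.7, -1.7]
opening: 0.0355
```

```bash
python3 - <<'E'
from plan import *
print(tip_now(), state()[2]["ee_rot"])
T=(.4837,.0075)
t=lambda b,z,th=55:tcp_for_tip((T[0]-.014*math.cos(math.radians(b)),T[1]-.014*math.sin(math.radians(b)),z),b,th)
plan([t(135,.20,50)])
E
```

```text
(array([ 4.44163534e-01, -7.04268303e-05,  2.29175259e-01]), 43.38545416882873) [178.25207013 -33.39077305 109.67741968]
t 9.05 p [0.4081 0.0972 0.3465] q [-92.6 -17.6  88.5 116.1 -15.9  72.   19.8] open 0.0355 F [ 1.   0.7 -1.7]
"dx":-0.089,"dy":0.018,"dz":-0.015,"rx":0.196,"ry":0.079,"rz":-0.235  rows>= 3.2
```

```bash
python3 - <<'E'
from plan import *
plan([(.50,.08,.37,100,15),(.62,.05,.36,95,-10)])
E
```

```text
t 9.05 p [0.4081 0.0972 0.3465] q [-92.6 -17.6  88.5 116.1 -15.9  72.   19.8] open 0.0355 F [ 1.   0.7 -1.7]
"dx":-0.053,"dy":0.164,"dz":-0.086,"rx":-0.026,"ry":-0.215,"rz":0.1  rows>= 2.4
"dx":-0.102,"dy":0.226,"dz":-0.007,"rx":-0.003,"ry":-0.291,"rz":0.059  rows>= 3.0
```

Emit:
{"fn": "send_rows", "kwargs": {
  "rows": [
    {"dx": -0.053, "dy": 0.164, "dz": -0.086, "rx": -0.026, "ry": -0.215, "rz": 0.1},
    {"dx": -0.053, "dy": 0.164, "dz": -0.086, "rx": -0.026, "ry": -0.215, "rz": 0.1},
    {"dx": -0.053, "dy": 0.164, "dz": -0.086, "rx": -0.026, "ry": -0.215, "rz": 0.1},
    {"dx": -0.053, "dy": 0.164, "dz": -0.086, "rx": -0.026, "ry": -0.215, "rz": 0.1}
  ]
}}

```text
time: 9.45
position: [0.4841, 0.0811, 0.3752]
ee_rot: [179.3, -14.8, 100.0]
ft_force: [-0.3, 1.0, -0.7]
opening: 0.0356
```

Emit:
{"fn": "send_rows", "kwargs": {
  "rows": [
    {"dx": -0.102, "dy": 0.226, "dz": -0.007, "rx": -0.003, "ry": -0.291, "rz": 0.059},
    {"dx": -0.102, "dy": 0.226, "dz": -0.007, "rx": -0.003, "ry": -0.291, "rz": 0.059},
    {"dx": -0.102, "dy": 0.226, "dz": -0.007, "rx": -0.003, "ry": -0.291, "rz": 0.059},
    {"dx": -0.102, "dy": 0.226, "dz": -0.007, "rx": -0.003, "ry": -0.291, "rz": 0.059}
  ]
}}

```text
time: 9.85
position: [0.5135, 0.04, 0.3926]
ee_rot: [177.1, 9.8, 95.0]
ft_force: [0.1, 0.9, -0.9]
opening: 0.0359
```

```bash
python3 - <<'E'
from plan import *
print(tip_now(), state()[2]["ee_rot"])
T=(.4837,.0075)
t=lambda b,z,th=55:tcp_for_tip((T[0]-.014*math.cos(math.radians(b)),T[1]-.014*math.sin(math.radians(b)),z),b,th)
print(t(110,.18));plan([(.62,.05,.36,95,-10)])
E
```

```text
(array([ 0.52911359, -0.11519868,  0.3780656 ]), 0.19046933460309579) [177.0913919    9.79690026  94.98125778]
(np.float64(0.46180736058569893), np.float64(0.06764953244305447), np.float64(0.3158177890179974), 110, 45)
t 9.85 p [0.5135 0.04   0.3926] q [-113.8  -17.5   88.4  103.6   28.3   79.1  -26.3] open 0.0359 F [ 0.1  0.9 -0.9]
"dx":0.013,"dy":0.21,"dz":0.075,"rx":0.034,"ry":-0.002,"rz":-0  rows>= 2.2
```

The arm is in a poor elbow branch: j2 is negative and j3 is at its limit. Raising and retracting should bring j3 back, and then I can extend again.

```bash
python3 - <<'E'
from plan import *
plan([(.46,.02,.60,95,-10)])
E
```

```text
t 9.85 p [0.5135 0.04   0.3926] q [-113.8  -17.5   88.4  103.6   28.3   79.1  -26.3] open 0.0359 F [ 0.1  0.9 -0.9]
"dx":-0.101,"dy":-0.089,"dz":-0.409,"rx":0.034,"ry":-0.002,"rz":-0  rows>= 4.3
```

Emit:
{"fn": "send_rows", "kwargs": {
  "rows": [
    {"dx": -0.025, "dy": -0.022, "dz": -0.1, "rx": 0.01, "ry": 0, "rz": 0},
    {"dx": -0.05, "dy": -0.044, "dz": -0.2, "rx": 0.02, "ry": 0, "rz": 0},
    {"dx": -0.075, "dy": -0.066, "dz": -0.3, "rx": 0.03, "ry": 0, "rz": 0},
    {"dx": -0.101, "dy": -0.089, "dz": -0.409, "rx": 0.034, "ry": -0.002, "rz": 0},
    {"dx": -0.101, "dy": -0.089, "dz": -0.409, "rx": 0.034, "ry": -0.002, "rz": 0}
  ]
}}

```text
time: 10.35
position: [0.4615, 0.0161, 0.6036]
ee_rot: [179.7, 9.6, 94.6]
ft_force: [0.1, -0.2, -1.6]
opening: 0.0358
```

```bash
python3 - <<'E'
from plan import *
print(tip_now(), state()[2]["ee_rot"])
plan([(.46,.02,.60,95,-10)])
E
```

```text
(array([ 0.47417675, -0.13924316,  0.58845816]), 0.4373964142561637) [179.74622686   9.56250735  94.58006241]
t 10.35 p [0.4615 0.0161 0.6036] q [-92.3 -13.5  65.7  83.2  22.  105.  -17.7] open 0.0358 F [ 0.1 -0.2 -1.6]
"dx":0.009,"dy":-0.002,"dz":0.006,"rx":0.002,"ry":-0.005,"rz":-0.005  rows>= 0.1
```

Emit:
{"fn": "send_rows", "kwargs": {
  "rows": [
    {"dx": 0, "dy": 0, "dz": -0.05, "rx": -0.09, "ry": 0, "rz": 0},
    {"dx": 0, "dy": 0, "dz": -0.1, "rx": -0.18, "ry": 0, "rz": 0},
    {"dx": 0, "dy": 0, "dz": -0.15, "rx": -0.27, "ry": 0, "rz": 0},
    {"dx": 0, "dy": 0, "dz": -0.2, "rx": -0.36, "ry": 0, "rz": 0},
    {"dx": 0, "dy": 0, "dz": -0.2, "rx": -0.36, "ry": 0, "rz": 0}
  ]
}}

```text
time: 10.85
position: [0.4587, 0.0314, 0.6948]
ee_rot: [151.0, 9.5, 94.7]
ft_force: [-0.2, -0.6, -0.2]
opening: 0.0356
```

```bash
python3 - <<'E'
from plan import *
print(tip_now(), state()[2]["ee_rot"])
plan([(.46,.02,.60,95,-10)])
E
```

```text
(array([ 0.4911523 , -0.12152312,  0.68447119]), -0.7110725059659605) [151.04969553   9.48477678  94.69804522]
t 10.85 p [0.4587 0.0314 0.6948] q [-42.8 -17.6  15.7  86.9  23.2  85.5 -16.5] open 0.0356 F [-0.2 -0.6 -0.2]
"dx":0.009,"dy":-0.092,"dz":0.167,"rx":0.336,"ry":-0.005,"rz":-0.005  rows>= 3.4
```

```bash
sed -i 's/for x,y,z,b,t in wps:/for x,y,z,b,t,*rl in wps:/; s/S=tool(b,t)$/S=tool(b,t)@Ro.from_euler("x",rl[0] if rl else 0,degrees=True).as_matrix()/' plan.py; python3 - <<'E'
from plan import *
plan([(.66,.03,.62,95,-10,-29),(.68,.03,.42,95,-10,-10),(.64,.03,.36,95,-10,0)])
E
```

```text
t 10.85 p [0.4587 0.0314 0.6948] q [-42.8 -17.6  15.7  86.9  23.2  85.5 -16.5] open 0.0356 F [-0.2 -0.6 -0.2]
"dx":-0.011,"dy":0.277,"dz":0.328,"rx":-0.001,"ry":-0.004,"rz":-0.006  rows>= 4.3
"dx":0.067,"dy":-0.157,"dz":0.365,"rx":0.221,"ry":0,"rz":-0  rows>= 4.0
"dx":0.028,"dy":-0.099,"dz":0.101,"rx":0.116,"ry":0,"rz":-0  rows>= 1.4
```

Emit:
{"fn": "send_rows", "kwargs": {
  "rows": [
    {"dx": 0, "dy": 0.07, "dz": 0.08, "rx": 0, "ry": 0, "rz": 0},
    {"dx": 0, "dy": 0.14, "dz": 0.16, "rx": 0, "ry": 0, "rz": 0},
    {"dx": 0, "dy": 0.21, "dz": 0.24, "rx": 0, "ry": 0, "rz": 0},
    {"dx": -0.011, "dy": 0.277, "dz": 0.328, "rx": 0, "ry": -0.004, "rz": -0.006},
    {"dx": -0.011, "dy": 0.277, "dz": 0.328, "rx": 0, "ry": -0.004, "rz": -0.006}
  ]
}}

```text
time: 11.35
position: [0.6627, 0.0279, 0.6132]
ee_rot: [151.7, 10.3, 94.8]
ft_force: [0.9, 1.1, -1.3]
opening: 0.0359
```

Emit:
{"fn": "send_rows", "kwargs": {
  "rows": [
    {"dx": 0.067, "dy": -0.157, "dz": 0.365, "rx": 0.221, "ry": 0, "rz": 0},
    {"dx": 0.067, "dy": -0.157, "dz": 0.365, "rx": 0.221, "ry": 0, "rz": 0},
    {"dx": 0.067, "dy": -0.157, "dz": 0.365, "rx": 0.221, "ry": 0, "rz": 0},
    {"dx": 0.067, "dy": -0.157, "dz": 0.365, "rx": 0.221, "ry": 0, "rz": 0},
    {"dx": 0.067, "dy": -0.157, "dz": 0.365, "rx": 0.221, "ry": 0, "rz": 0}
  ]
}}

```text
time: 11.85
position: [0.6762, 0.0284, 0.41]
ee_rot: [171.1, 10.2, 95.0]
ft_force: [-0.2, 0.6, -1.8]
opening: 0.0358
```

```bash
python3 - <<'E'
from plan import *
print(tip_now(), state()[2]["ee_rot"])
T=(.4837,.0075)
t=lambda b,z,th=55:tcp_for_tip((T[0]-.014*math.cos(math.radians(b)),T[1]-.014*math.sin(math.radians(b)),z),b,th)
print(np.round(t(130,.062),3));plan([(.60,.05,.34,95,-10),t(105,.24,20),t(120,.20,45)])
E
```

```text
(array([ 0.69604418, -0.12640186,  0.39709079]), -0.3384800631769203) [171.0839887   10.22016463  94.96753994]
[4.43e-01 5.70e-02 1.98e-01 1.30e+02 4.50e+01]
t 11.85 p [0.6762 0.0284 0.41  ] q [-35.   19.4  33.6  84.2  -0.8  70.1   2.2] open 0.0358 F [-0.2  0.6 -1.8]
"dx":0.08,"dy":-0.166,"dz":0.103,"rx":0.104,"ry":0.003,"rz":-0  rows>= 2.1
"dx":0.196,"dy":-0.284,"dz":0.034,"rx":-0,"ry":0.232,"rz":-0.117  rows>= 3.5
"dx":-0.082,"dy":-0.044,"dz":-0.042,"rx":0.067,"ry":0.289,"rz":-0.163  rows>= 3.4
```

```bash
python3 - <<'E'
from plan import *
T=(.4837,.0075)
t=lambda b,z,th=55:tcp_for_tip((T[0]-.014*math.cos(math.radians(b)),T[1]-.014*math.sin(math.radians(b)),z),b,th)
plan([(.64,.03,.36,125,-10),(.56,.03,.33,155,-5),t(160,.22,30),t(160,.18,52)])
E
```

```text
t 11.85 p [0.6762 0.0284 0.41  ] q [-35.   19.4  33.6  84.2  -0.8  70.1   2.2] open 0.0358 F [-0.2  0.6 -1.8]
"dx":0.027,"dy":-0.086,"dz":0.084,"rx":0.04,"ry":0.029,"rz":-0.343  rows>= 3.5
"dx":0.101,"dy":-0.131,"dz":0.044,"rx":-0.046,"ry":0.057,"rz":-0.346  rows>= 3.5
"dx":0.349,"dy":-0.125,"dz":0.009,"rx":0.008,"ry":0.291,"rz":-0.058  rows>= 3.7
"dx":-0.08,"dy":-0,"dz":-0.032,"rx":-0,"ry":0.256,"rz":0  rows>= 2.6
```

Emit:
{"fn": "send_rows", "kwargs": {
  "rows": [
    {"dx": 0.027, "dy": -0.086, "dz": 0.084, "rx": 0.04, "ry": 0.029, "rz": -0.343},
    {"dx": 0.027, "dy": -0.086, "dz": 0.084, "rx": 0.04, "ry": 0.029, "rz": -0.343},
    {"dx": 0.027, "dy": -0.086, "dz": 0.084, "rx": 0.04, "ry": 0.029, "rz": -0.343},
    {"dx": 0.027, "dy": -0.086, "dz": 0.084, "rx": 0.04, "ry": 0.029, "rz": -0.343},
    {"dx": 0.027, "dy": -0.086, "dz": 0.084, "rx": 0.04, "ry": 0.029, "rz": -0.343}
  ]
}}

```text
time: 12.35
position: [0.6446, 0.0303, 0.3715]
ee_rot: [179.0, 10.5, 124.9]
ft_force: [0.9, 0.1, -0.9]
opening: 0.0358
```

Emit:
{"fn": "send_rows", "kwargs": {
  "rows": [
    {"dx": 0.101, "dy": -0.131, "dz": 0.044, "rx": -0.046, "ry": 0.057, "rz": -0.346},
    {"dx": 0.101, "dy": -0.131, "dz": 0.044, "rx": -0.046, "ry": 0.057, "rz": -0.346},
    {"dx": 0.101, "dy": -0.131, "dz": 0.044, "rx": -0.046, "ry": 0.057, "rz": -0.346},
    {"dx": 0.101, "dy": -0.131, "dz": 0.044, "rx": -0.046, "ry": 0.057, "rz": -0.346},
    {"dx": 0.101, "dy": -0.131, "dz": 0.044, "rx": -0.046, "ry": 0.057, "rz": -0.346}
  ]
}}

```text
time: 12.85
position: [0.5648, 0.0299, 0.3389]
ee_rot: [179.4, 5.9, 154.9]
ft_force: [-0.1, 0.2, -1.0]
opening: 0.0357
```

```bash
python3 - <<'E'
from plan import *
print(tip_now(), state()[2]["ee_rot"])
T=(.4837,.0075)
t=lambda b,z,th=55:tcp_for_tip((T[0]-.014*math.cos(math.radians(b)),T[1]-.014*math.sin(math.radians(b)),z),b,th)
plan([t(160,.22,35),t(160,.18,52)])
E
```

```text
(array([ 0.70491608, -0.03530545,  0.31374503]), 4.1226382688441445) [179.41134568   5.87683804 154.89259735]
t 12.85 p [0.5648 0.0299 0.3389] q [-28.   10.1  23.2 101.9  -1.7  63.4  60.3] open 0.0357 F [-0.1  0.2 -1. ]
"dx":0.34,"dy":-0.128,"dz":-0,"rx":0.017,"ry":0.359,"rz":-0.057  rows>= 3.6
"dx":-0.071,"dy":-0,"dz":-0.012,"rx":-0,"ry":0.198,"rz":-0.001  rows>= 2.0
```

Emit:
{"fn": "send_rows", "kwargs": {
  "rows": [
    {"dx": 0.05, "dy": -0.02, "dz": 0, "rx": 0.005, "ry": 0.1, "rz": -0.02},
    {"dx": 0.12, "dy": -0.05, "dz": 0, "rx": 0.01, "ry": 0.2, "rz": -0.04},
    {"dx": 0.2, "dy": -0.08, "dz": 0, "rx": 0.017, "ry": 0.3, "rz": -0.057},
    {"dx": 0.28, "dy": -0.11, "dz": 0, "rx": 0.017, "ry": 0.359, "rz": -0.057},
    {"dx": 0.34, "dy": -0.128, "dz": 0, "rx": 0.017, "ry": 0.359, "rz": -0.057}
  ]
}}

```text
time: 13.35
position: [0.3835, 0.0432, 0.3187]
ee_rot: [-179.6, -25.2, 159.6]
ft_force: [0.5, 0.3, -0.5]
opening: 0.0355
```

```bash
python3 - <<'E'
from plan import *
print(tip_now(), state()[2]["ee_rot"])
T=(.4837,.0075)
t=lambda b,z,th=55:tcp_for_tip((T[0]-.014*math.cos(math.radians(b)),T[1]-.014*math.sin(math.radians(b)),z),b,th)
plan([t(160,.17,54),t(160,.062,54)])
E
```

```text
(array([0.49529887, 0.00142982, 0.21722374]), 35.24446651574102) [-179.56348141  -25.24478631  159.64387013]
t 13.35 p [0.3835 0.0432 0.3187] q [-23.1   9.5  22.  108.9 -12.   86.4  72.4] open 0.0355 F [ 0.5  0.3 -0.5]
"dx":-0.084,"dy":0.002,"dz":-0.008,"rx":-0.003,"ry":0.218,"rz":-0.004  rows>= 2.2
"dx":-0.15,"dy":-0,"dz":0.155,"rx":0,"ry":0,"rz":-0  rows>= 2.2
```

Emit:
{"fn": "send_rows", "kwargs": {
  "rows": [
    {"dx": -0.084, "dy": 0.002, "dz": -0.008, "rx": -0.003, "ry": 0.218, "rz": -0.004},
    {"dx": -0.084, "dy": 0.002, "dz": -0.008, "rx": -0.003, "ry": 0.218, "rz": -0.004},
    {"dx": -0.084, "dy": 0.002, "dz": -0.008, "rx": -0.003, "ry": 0.218, "rz": -0.004},
    {"dx": -0.084, "dy": 0.002, "dz": -0.008, "rx": -0.003, "ry": 0.218, "rz": -0.004},
    {"dx": -0.084, "dy": 0.002, "dz": -0.008, "rx": -0.003, "ry": 0.218, "rz": -0.004}
  ]
}}

```text
time: 13.85
position: [0.4217, 0.0318, 0.3053]
ee_rot: [179.8, -43.7, 160.4]
ft_force: [-0.1, 0.4, -0.4]
opening: 0.0359
```

```bash
python3 - <<'E'
from plan import *
print(tip_now(), state()[2]["ee_rot"])
T=(.4837,.0075)
t=lambda b,z,th=55:tcp_for_tip((T[0]-.014*math.cos(math.radians(b)),T[1]-.014*math.sin(math.radians(b)),z),b,th)
plan([t(160,.12,54),t(160,.062,54)])
E
```

```text
(array([0.49812793, 0.00476222, 0.17126666]), 53.71960366915815) [179.80381103 -43.71967491 160.42769199]
t 13.85 p [0.4217 0.0318 0.3053] q [-16.7  26.   23.4  97.5 -18.2 102.1  82.2] open 0.0359 F [-0.1  0.4 -0.4]
"dx":-0.071,"dy":-0.003,"dz":0.073,"rx":-0.001,"ry":0.003,"rz":0.004  rows>= 1.0
"dx":-0.08,"dy":-0,"dz":0.084,"rx":-0,"ry":0,"rz":-0  rows>= 1.2
```

Emit:
{"fn": "send_rows", "kwargs": {
  "rows": [
    {"dx": -0.036, "dy": -0.003, "dz": 0.037, "rx": 0, "ry": 0.003, "rz": 0.004},
    {"dx": -0.071, "dy": -0.003, "dz": 0.073, "rx": 0, "ry": 0.003, "rz": 0.004},
    {"dx": -0.071, "dy": -0.003, "dz": 0.073, "rx": 0, "ry": 0.003, "rz": 0.004}
  ]
}}

```text
time: 14.15
position: [0.42, 0.031, 0.2531]
ee_rot: [-179.8, -44.2, 160.0]
ft_force: [0.2, 0.5, -0.3]
opening: 0.036
```

```bash
python3 - <<'E'
from plan import *
import cv2
from bench import imaging
print(tip_now(), state()[2]["ee_rot"])
T=(.4837,.0075)
t=lambda b,z,th=55:tcp_for_tip((T[0]-.014*math.cos(math.radians(b)),T[1]-.014*math.sin(math.radians(b)),z),b,th)
plan([t(160,.060,54)])
a=imaging.read_camera("scene")["color"]
cv2.imwrite("pics/d3.png",cv2.resize(a[130:300,200:400],None,fx=3.5,fy=3.5,interpolation=cv2.INTER_CUBIC))
E
```

```text
(array([0.49498056, 0.00346134, 0.11836051]), 54.21995338836817) [-179.79952656  -44.22002804  159.96309247]
t 14.15 p [0.42   0.031  0.2531] q [-16.1  29.6  22.9 100.  -19.   97.1  83.9] open 0.036 F [ 0.2  0.5 -0.3]
"dx":-0.084,"dy":-0,"dz":0.082,"rx":-0.002,"ry":-0.003,"rz":-0  rows>= 1.2
```

View pics/d3.png

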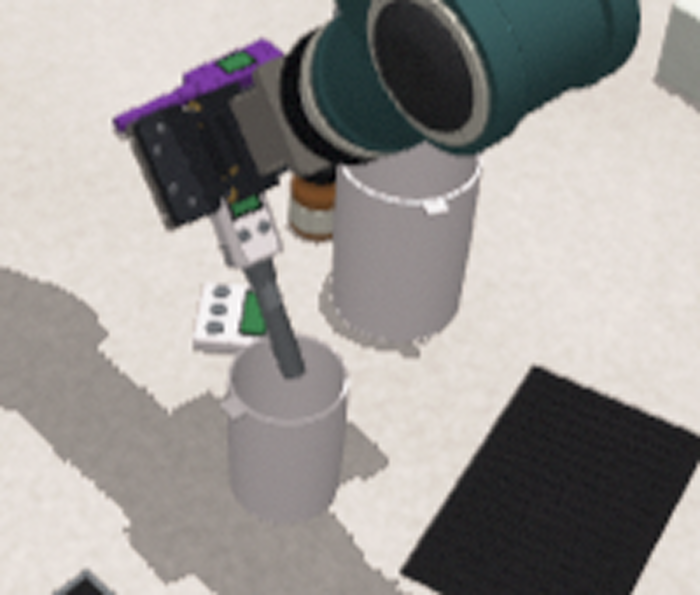

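The tip is at (292,372), over the middle of the sample mouth (centre about (288,378)). I'll dip and hold for a second.

Emit:
{"fn": "send_rows", "kwargs": {
  "rows": [
    {"dx": -0.04, "dy": 0, "dz": 0.04, "rx": 0, "ry": 0, "rz": 0},
    {"dx": -0.084, "dy": 0, "dz": 0.082, "rx": -0.002, "ry": -0.003, "rz": 0},
    {"dx": -0.084, "dy": 0, "dz": 0.082, "rx": -0.002, "ry": -0.003, "rz": 0},
    {"dx": -0.084, "dy": 0, "dz": 0.082, "rx": -0.002, "ry": -0.003, "rz": 0},
    {"dx": -0.084, "dy": 0, "dz": 0.082, "rx": -0.002, "ry": -0.003, "rz": 0}
  ]
}}

```text
time: 14.7
position: [0.4235, 0.0297, 0.1972]
ee_rot: [179.8, -43.7, 160.1]
ft_force: [1.0, 0.6, 0.8]
opening: 0.0354
```

Emit:
{"fn": "send_rows", "kwargs": {
  "rows": [
    {"dx": 0, "dy": 0, "dz": 0, "rx": 0, "ry": 0, "rz": 0},
    {"dx": 0, "dy": 0, "dz": 0, "rx": 0, "ry": 0, "rz": 0},
    {"dx": 0, "dy": 0, "dz": 0, "rx": 0, "ry": 0, "rz": 0},
    {"dx": 0, "dy": 0, "dz": 0, "rx": 0, "ry": 0, "rz": 0},
    {"dx": 0, "dy": 0, "dz": 0, "rx": 0, "ry": 0, "rz": 0}
  ]
}}

```text
time: 15.2
position: [0.4228, 0.0297, 0.1955]
ee_rot: [179.9, -43.9, 160.0]
ft_force: [-0.3, 0.1, 0.3]
opening: 0.0356
```

Emit:
{"fn": "send_rows", "kwargs": {
  "rows": [
    {"dx": 0, "dy": 0, "dz": 0, "rx": 0, "ry": 0, "rz": 0},
    {"dx": 0, "dy": 0, "dz": 0, "rx": 0, "ry": 0, "rz": 0},
    {"dx": 0, "dy": 0, "dz": 0, "rx": 0, "ry": 0, "rz": 0},
    {"dx": 0, "dy": 0, "dz": 0, "rx": 0, "ry": 0, "rz": 0},
    {"dx": 0, "dy": 0, "dz": 0, "rx": 0, "ry": 0, "rz": 0}
  ]
}}

```text
time: 15.7
position: [0.4227, 0.0297, 0.1953]
ee_rot: [179.9, -43.9, 160.0]
ft_force: [-0.1, 0.0, 2.2]
opening: 0.0353
```

```bash
python3 - <<'E'
from plan import *
tip,th=tip_now();print(tip,th,"depth",.11-tip[2])
b=160
A=lambda T,z,b,th=54:tcp_for_tip((T[0]-.014*math.cos(math.radians(b)),T[1]-.014*math.sin(math.radians(b)),z),b,th)
S=(.4837,.0075);Rn=(.4467,.2045)
plan([A(S,.19,160),A(S,.21,160),A(Rn,.21,170),A(Rn,.095,170)])
E
```

```text
[0.49846468 0.00222342 0.06103275] 53.88767175957275 depth 0.04896724700784543
t 15.7 p [0.4227 0.0297 0.1953] q [-15.3  34.   22.3 101.7 -20.4  91.3  86.2] open 0.0353 F [-0.1  0.   2.2]
"dx":0.181,"dy":0,"dz":-0.184,"rx":0.001,"ry":0.001,"rz":0  rows>= 2.6
"dx":0.028,"dy":0,"dz":-0.029,"rx":-0,"ry":0,"rz":0  rows>= 0.4
"dx":0.145,"dy":0.322,"dz":0.14,"rx":0.081,"ry":0,"rz":-0.084  rows>= 3.8
"dx":-0.159,"dy":0,"dz":0.166,"rx":-0,"ry":0,"rz":0  rows>= 2.3
```

```bash
python3 - <<'E'
from plan import *
A=lambda T,z,b,th=54:tcp_for_tip((T[0]-.014*math.cos(math.radians(b)),T[1]-.014*math.sin(math.radians(b)),z),b,th)
S=(.4837,.0075);Rn=(.4467,.2045)
plan([A(S,.15,160),A(S,.22,160,40),A(Rn,.22,170,42)])
E
```

```text
t 15.7 p [0.4227 0.0297 0.1953] q [-15.3  34.   22.3 101.7 -20.4  91.3  86.2] open 0.0353 F [-0.1  0.   2.2]
"dx":0.126,"dy":0,"dz":-0.127,"rx":0.001,"ry":0.001,"rz":0  rows>= 1.8
"dx":0.108,"dy":0,"dz":-0.025,"rx":-0,"ry":-0.163,"rz":0  rows>= 1.6
"dx":0.171,"dy":0.313,"dz":0.091,"rx":0.06,"ry":0.024,"rz":-0.1  rows>= 3.7
```

Emit:
{"fn": "send_rows", "kwargs": {
  "rows": [
    {"dx": 0.042, "dy": 0, "dz": -0.042, "rx": 0, "ry": 0, "rz": 0},
    {"dx": 0.084, "dy": 0, "dz": -0.085, "rx": 0, "ry": 0, "rz": 0},
    {"dx": 0.126, "dy": 0, "dz": -0.127, "rx": 0.001, "ry": 0.001, "rz": 0},
    {"dx": 0.126, "dy": 0, "dz": -0.127, "rx": 0.001, "ry": 0.001, "rz": 0}
  ]
}}

```text
time: 16.1
position: [0.4225, 0.0298, 0.2873]
ee_rot: [179.8, -43.7, 160.1]
ft_force: [0.5, -0.5, -0.7]
opening: 0.0356
```

Emit:
{"fn": "send_rows", "kwargs": {
  "rows": [
    {"dx": 0.108, "dy": 0, "dz": -0.025, "rx": 0, "ry": -0.163, "rz": 0},
    {"dx": 0.108, "dy": 0, "dz": -0.025, "rx": 0, "ry": -0.163, "rz": 0},
    {"dx": 0.108, "dy": 0, "dz": -0.025, "rx": 0, "ry": -0.163, "rz": 0}
  ]
}}

```text
time: 16.4
position: [0.3922, 0.0411, 0.3314]
ee_rot: [180.0, -29.9, 160.2]
ft_force: [-0.7, -0.2, -0.1]
opening: 0.036
```

Emit:
{"fn": "send_rows", "kwargs": {
  "rows": [
    {"dx": 0.171, "dy": 0.313, "dz": 0.091, "rx": 0.06, "ry": 0.024, "rz": -0.1},
    {"dx": 0.171, "dy": 0.313, "dz": 0.091, "rx": 0.06, "ry": 0.024, "rz": -0.1},
    {"dx": 0.171, "dy": 0.313, "dz": 0.091, "rx": 0.06, "ry": 0.024, "rz": -0.1},
    {"dx": 0.171, "dy": 0.313, "dz": 0.091, "rx": 0.06, "ry": 0.024, "rz": -0.1},
    {"dx": 0.171, "dy": 0.313, "dz": 0.091, "rx": 0.06, "ry": 0.024, "rz": -0.1}
  ]
}}

```text
time: 16.9
position: [0.3535, 0.2246, 0.3337]
ee_rot: [179.9, -32.2, 170.5]
ft_force: [0.2, 0.2, -0.7]
opening: 0.0356
```

```bash
python3 - <<'E'
from plan import *
print(tip_now(), state()[2]["ee_rot"])
A=lambda T,z,b,th=54:tcp_for_tip((T[0]-.014*math.cos(math.radians(b)),T[1]-.014*math.sin(math.radians(b)),z),b,th)
Rn=(.4467,.2045)
plan([A(Rn,.18,170,52),A(Rn,.095,170,53)])
E
```

```text
(array([0.45821807, 0.20720871, 0.21847702]), 42.229356070636676) [179.91075678 -32.22936986 170.54407574]
t 16.9 p [0.3535 0.2246 0.3337] q [-36.4  14.3  14.5 103.  -19.5  91.6  63.5] open 0.0356 F [ 0.2  0.2 -0.7]
"dx":-0.065,"dy":-0.008,"dz":0.012,"rx":-0.003,"ry":0.114,"rz":0.005  rows>= 1.1
"dx":-0.115,"dy":0,"dz":0.121,"rx":0,"ry":0.011,"rz":0  rows>= 1.7
```

Emit:
{"fn": "send_rows", "kwargs": {
  "rows": [
    {"dx": -0.065, "dy": -0.008, "dz": 0.012, "rx": -0.003, "ry": 0.114, "rz": 0.005},
    {"dx": -0.065, "dy": -0.008, "dz": 0.012, "rx": -0.003, "ry": 0.114, "rz": 0.005},
    {"dx": -0.065, "dy": -0.008, "dz": 0.012, "rx": -0.003, "ry": 0.114, "rz": 0.005},
    {"dx": -0.065, "dy": -0.008, "dz": 0.012, "rx": -0.003, "ry": 0.114, "rz": 0.005}
  ]
}}

```text
time: 17.3
position: [0.379, 0.2119, 0.3125]
ee_rot: [-180.0, -41.8, 169.4]
ft_force: [-0.6, 0.0, -0.3]
opening: 0.0357
```

```bash
python3 - <<'E'
from plan import *
print(tip_now(), state()[2]["ee_rot"])
A=lambda T,z,b,th=54:tcp_for_tip((T[0]-.014*math.cos(math.radians(b)),T[1]-.014*math.sin(math.radians(b)),z),b,th)
Rn=(.4467,.2045)
plan([A(Rn,.095,170,53)])
E
```

```text
(array([0.46302792, 0.19622443, 0.18127176]), 51.80392110220693) [-179.96952481  -41.8039228   169.4477911 ]
t 17.3 p [0.379  0.2119 0.3125] q [-32.   22.9  16.   98.8 -23.1  98.2  69.2] open 0.0357 F [-0.6  0.  -0.3]
"dx":-0.111,"dy":0.009,"dz":0.127,"rx":0.004,"ry":0.014,"rz":-0.005  rows>= 1.7
```

Emit:
{"fn": "send_rows", "kwargs": {
  "rows": [
    {"dx": -0.037, "dy": 0.009, "dz": 0.042, "rx": 0.004, "ry": 0.014, "rz": -0.005},
    {"dx": -0.074, "dy": 0.009, "dz": 0.085, "rx": 0.004, "ry": 0.014, "rz": -0.005},
    {"dx": -0.111, "dy": 0.009, "dz": 0.127, "rx": 0.004, "ry": 0.014, "rz": -0.005},
    {"dx": -0.111, "dy": 0.009, "dz": 0.127, "rx": 0.004, "ry": 0.014, "rz": -0.005},
    {"dx": -0.111, "dy": 0.009, "dz": 0.127, "rx": 0.004, "ry": 0.014, "rz": -0.005}
  ]
}}

```text
time: 17.8
position: [0.3788, 0.2173, 0.2302]
ee_rot: [179.8, -42.9, 170.2]
ft_force: [0.3, -0.3, -0.2]
opening: 0.0356
```

Emit:
{"fn": "send_rows", "kwargs": {
  "rows": [
    {"dx": 0, "dy": 0, "dz": 0, "rx": 0, "ry": 0, "rz": 0},
    {"dx": 0, "dy": 0, "dz": 0, "rx": 0, "ry": 0, "rz": 0},
    {"dx": 0, "dy": 0, "dz": 0, "rx": 0, "ry": 0, "rz": 0},
    {"dx": 0, "dy": 0, "dz": 0, "rx": 0, "ry": 0, "rz": 0},
    {"dx": 0, "dy": 0, "dz": 0, "rx": 0, "ry": 0, "rz": 0}
  ]
}}

```text
time: 18.3
position: [0.3787, 0.217, 0.228]
ee_rot: [-180.0, -43.0, 170.1]
ft_force: [-0.2, 0.0, -1.5]
opening: 0.0358
```

Emit:
{"fn": "send_rows", "kwargs": {
  "rows": [
    {"dx": 0, "dy": 0, "dz": 0, "rx": 0, "ry": 0, "rz": 0},
    {"dx": 0, "dy": 0, "dz": 0, "rx": 0, "ry": 0, "rz": 0},
    {"dx": 0, "dy": 0, "dz": 0, "rx": 0, "ry": 0, "rz": 0},
    {"dx": 0, "dy": 0, "dz": 0, "rx": 0, "ry": 0, "rz": 0},
    {"dx": 0, "dy": 0, "dz": 0, "rx": 0, "ry": 0, "rz": 0}
  ]
}}

```text
time: 18.8
position: [0.3786, 0.217, 0.2278]
ee_rot: [-180.0, -43.0, 170.1]
ft_force: [0.1, -0.3, -1.4]
opening: 0.0357
```

```bash
python3 - <<'E'
from plan import *
tip,th=tip_now();print(tip,th,"depth",.145-tip[2],"r",np.hypot(tip[0]-.4467,tip[1]-.2045))
A=lambda T,z,b,th=54:tcp_for_tip((T[0]-.014*math.cos(math.radians(b)),T[1]-.014*math.sin(math.radians(b)),z),b,th)
Rn=(.4467,.2045)
# mat: centre .6514,.1036; tester mid (local +32.5) over mat centre, probe az -84.5 -> grip at -68.5 from middle
a=math.radians(-84.5);g=np.array([.6514,.1036])-.0685*np.array([math.cos(a),math.sin(a)]);print("mat grip",g)
plan([A(Rn,.19,170,52),(.42,.20,.36,150,15),(.58,.19,.30,115,-10),(g[0],g[1],.10,95.5,-10),(g[0],g[1],.0295,95.5,-10)])
E
```

```text
[0.4599757  0.20267623 0.09469586] 53.0414501387593 depth 0.050304138754093924 r 0.013400380985586926
mat grip [0.64483457 0.17178464]
t 18.8 p [0.3786 0.217  0.2278] q [-31.5  29.5  15.1 101.9 -24.4  90.7  73.3] open 0.0357 F [ 0.1 -0.3 -1.4]
"dx":0.131,"dy":-0.001,"dz":-0.135,"rx":-0.001,"ry":-0.012,"rz":0.001  rows>= 1.9
"dx":-0.017,"dy":-0.018,"dz":-0.118,"rx":-0.112,"ry":-0.311,"rz":0.206  rows>= 3.9
"dx":-0.308,"dy":0.143,"dz":0.042,"rx":-0.018,"ry":-0.282,"rz":0.41  rows>= 5.0
"dx":-0.017,"dy":0.102,"dz":0.409,"rx":0.04,"ry":0,"rz":0.223  rows>= 4.2
"dx":0.024,"dy":-0,"dz":0.139,"rx":-0,"ry":0,"rz":0  rows>= 1.4
```

Emit:
{"fn": "send_rows", "kwargs": {
  "rows": [
    {"dx": 0.044, "dy": 0, "dz": -0.045, "rx": 0, "ry": 0, "rz": 0},
    {"dx": 0.088, "dy": 0, "dz": -0.09, "rx": 0, "ry": 0, "rz": 0},
    {"dx": 0.131, "dy": -0.001, "dz": -0.135, "rx": -0.001, "ry": -0.012, "rz": 0.001},
    {"dx": 0.131, "dy": -0.001, "dz": -0.135, "rx": -0.001, "ry": -0.012, "rz": 0.001}
  ]
}}

```text
time: 19.2
position: [0.3781, 0.2172, 0.3255]
ee_rot: [179.7, -41.7, 170.2]
ft_force: [0.0, -0.5, -0.2]
opening: 0.0354
```

Emit:
{"fn": "send_rows", "kwargs": {
  "rows": [
    {"dx": -0.017, "dy": -0.018, "dz": -0.118, "rx": -0.112, "ry": -0.311, "rz": 0.206},
    {"dx": -0.017, "dy": -0.018, "dz": -0.118, "rx": -0.112, "ry": -0.311, "rz": 0.206},
    {"dx": -0.017, "dy": -0.018, "dz": -0.118, "rx": -0.112, "ry": -0.311, "rz": 0.206},
    {"dx": -0.017, "dy": -0.018, "dz": -0.118, "rx": -0.112, "ry": -0.311, "rz": 0.206},
    {"dx": -0.017, "dy": -0.018, "dz": -0.118, "rx": -0.112, "ry": -0.311, "rz": 0.206}
  ]
}}

```text
time: 19.7
position: [0.4183, 0.2006, 0.3612]
ee_rot: [179.8, -15.0, 150.2]
ft_force: [-0.4, 0.8, -0.2]
opening: 0.0357
```

Emit:
{"fn": "send_rows", "kwargs": {
  "rows": [
    {"dx": -0.308, "dy": 0.143, "dz": 0.042, "rx": -0.018, "ry": -0.282, "rz": 0.41},
    {"dx": -0.308, "dy": 0.143, "dz": 0.042, "rx": -0.018, "ry": -0.282, "rz": 0.41},
    {"dx": -0.308, "dy": 0.143, "dz": 0.042, "rx": -0.018, "ry": -0.282, "rz": 0.41},
    {"dx": -0.308, "dy": 0.143, "dz": 0.042, "rx": -0.018, "ry": -0.282, "rz": 0.41},
    {"dx": -0.308, "dy": 0.143, "dz": 0.042, "rx": -0.018, "ry": -0.282, "rz": 0.41}
  ]
}}

```text
time: 20.2
position: [0.5818, 0.1882, 0.2966]
ee_rot: [-179.7, 10.3, 114.7]
ft_force: [0.2, 0.1, -0.6]
opening: 0.0357
```

```bash
python3 - <<'E'
from plan import *
print(tip_now(9.8), state()[2]["ee_rot"])
g=(.6448,.1718)
plan([(*g,.12,95.5,-9.8),(*g,.031,95.5,-9.8)])
E
```

```text
(array([0.646722  , 0.04626024, 0.28404654]), -0.5344461467316525) [-179.71362742   10.3343263   114.66422071]
t 20.2 p [0.5818 0.1882 0.2966] q [-48.   20.7  28.3  95.8   0.7  65.5   3. ] open 0.0357 F [ 0.2  0.1 -0.6]
"dx":-0.018,"dy":0.103,"dz":0.362,"rx":0.036,"ry":0.007,"rz":0.22  rows>= 3.8
"dx":0.03,"dy":-0,"dz":0.175,"rx":-0,"ry":-0,"rz":-0  rows>= 1.8
```

Emit:
{"fn": "send_rows", "kwargs": {
  "rows": [
    {"dx": -0.018, "dy": 0.103, "dz": 0.362, "rx": 0.036, "ry": 0.007, "rz": 0.22},
    {"dx": -0.018, "dy": 0.103, "dz": 0.362, "rx": 0.036, "ry": 0.007, "rz": 0.22},
    {"dx": -0.018, "dy": 0.103, "dz": 0.362, "rx": 0.036, "ry": 0.007, "rz": 0.22},
    {"dx": -0.018, "dy": 0.103, "dz": 0.362, "rx": 0.036, "ry": 0.007, "rz": 0.22},
    {"dx": -0.018, "dy": 0.103, "dz": 0.362, "rx": 0.036, "ry": 0.007, "rz": 0.22}
  ]
}}

```text
time: 20.7
position: [0.6409, 0.1725, 0.1153]
ee_rot: [-179.4, 9.7, 95.9]
ft_force: [-0.6, 0.1, -0.7]
opening: 0.0356
```

```bash
python3 - <<'E'
from plan import *
import cv2,geo
from bench import imaging
print(tip_now(9.8), state()[2]["ee_rot"])
g=(.6448,.1718)
plan([(*g,.04,95.5,-9.8),(*g,.031,95.5,-9.8)])
a=imaging.read_camera("scene")["color"]
cv2.imwrite("pics/m1.png",cv2.resize(a[180:330,290:430],None,fx=4,fy=4,interpolation=cv2.INTER_CUBIC))
t=tip_now(9.8)[0];print("tip px",(geo.px(t,"scene")-[290,180])*4)
E
```

```text
(array([0.6565, 0.0173, 0.101 ]), 0.09356814710997326) [-179.3566    9.7058   95.8893]
t 20.7 p [0.6409 0.1725 0.1153] q [-41.5  39.2  28.1  94.2 -10.   53.4  -6.5] open 0.0356 F [-0.6  0.1 -0.7]
"dx":0.023,"dy":0.009,"dz":0.149,"rx":-0.007,"ry":-0.001,"rz":0.004  rows>= 1.5
"dx":0.003,"dy":0,"dz":0.017,"rx":0,"ry":-0,"rz":0  rows>= 0.2
tip px [238.7997 366.0531]
```

View pics/m1.png

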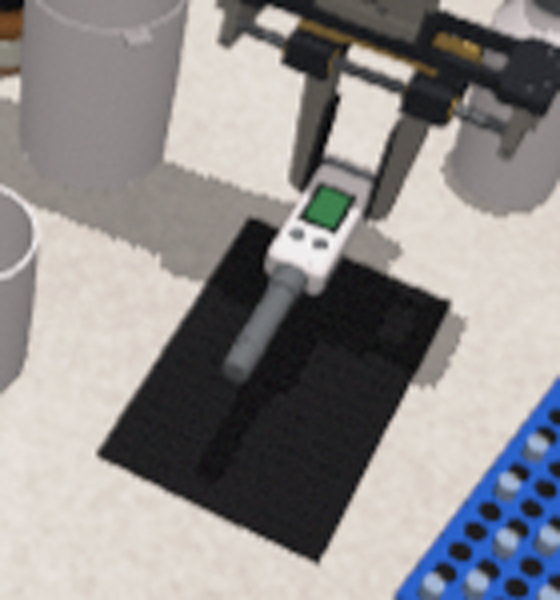

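The tester is held level above the mat. Its tip is at (236,372), against a predicted (239,366). Lowering.

Emit:
{"fn": "send_rows", "kwargs": {
  "rows": [
    {"dx": 0.012, "dy": 0.005, "dz": 0.075, "rx": -0.007, "ry": -0.001, "rz": 0.004},
    {"dx": 0.023, "dy": 0.009, "dz": 0.12, "rx": -0.007, "ry": -0.001, "rz": 0.004},
    {"dx": 0.023, "dy": 0.009, "dz": 0.149, "rx": -0.007, "ry": -0.001, "rz": 0.004},
    {"dx": 0.023, "dy": 0.009, "dz": 0.149, "rx": -0.007, "ry": -0.001, "rz": 0.004},
    {"dx": 0.023, "dy": 0.009, "dz": 0.149, "rx": -0.007, "ry": -0.001, "rz": 0.004}
  ]
}}

```text
time: 21.25
position: [0.6496, 0.1751, 0.0496]
ee_rot: [179.1, 9.4, 95.4]
ft_force: [0.7, 0.8, -1.2]
opening: 0.0356
```

```bash
python3 - <<'E'
from plan import *
print(tip_now(9.8))
g=(.6448,.1718)
plan([(*g,.0305,95.5,-9.8)])
E
```

```text
(array([0.66504501, 0.0199777 , 0.0346212 ]), 0.36169718942494317)
t 21.25 p [0.6496 0.1751 0.0496] q [-40.3  44.1  26.4  95.2 -12.1  46.   -6.4] open 0.0356 F [ 0.7  0.8 -1.2]
"dx":0.001,"dy":-0.011,"dz":0.038,"rx":0.011,"ry":-0.004,"rz":-0.001  rows>= 0.4
```

Emit:
{"fn": "send_rows", "kwargs": {
  "rows": [
    {"dx": 0.001, "dy": -0.008, "dz": 0.01, "rx": 0.006, "ry": -0.004, "rz": 0},
    {"dx": 0.001, "dy": -0.008, "dz": 0.018, "rx": 0.006, "ry": -0.004, "rz": 0},
    {"dx": 0.001, "dy": -0.008, "dz": 0.026, "rx": 0.006, "ry": -0.004, "rz": 0},
    {"dx": 0.001, "dy": -0.008, "dz": 0.026, "rx": 0.006, "ry": -0.004, "rz": 0},
    {"dx": 0.001, "dy": -0.008, "dz": 0.026, "rx": 0.006, "ry": -0.004, "rz": 0}
  ]
}}

```text
time: 21.75
position: [0.6451, 0.173, 0.0349]
ee_rot: [179.7, 9.8, 95.5]
ft_force: [0.2, -0.2, -0.8]
opening: 0.0359
```

```bash
python3 - <<'E'
from plan import *
print(tip_now(9.8))
g=(.6448,.1718)
plan([(*g,.0305,95.5,-9.8)])
E
```

```text
(array([0.66009359, 0.01768869, 0.02091844]), -0.018508789313878535)
t 21.75 p [0.6451 0.173  0.0349] q [-40.2  45.3  26.1  95.5 -12.2  45.3  -6.5] open 0.0359 F [ 0.2 -0.2 -0.8]
"dx":-0.001,"dy":-0.001,"dz":0.009,"rx":0.003,"ry":0,"rz":-0.001  rows>= 0.1
```

Emit:
{"fn": "send_rows", "kwargs": {
  "rows": [
    {"dx": -0.001, "dy": 0, "dz": 0.005, "rx": 0.003, "ry": 0, "rz": 0},
    {"dx": -0.001, "dy": 0, "dz": 0.009, "rx": 0.003, "ry": 0, "rz": 0},
    {"dx": -0.001, "dy": 0, "dz": 0.009, "rx": 0.003, "ry": 0, "rz": 0},
    {"dx": -0.001, "dy": 0, "dz": 0.009, "rx": 0.003, "ry": 0, "rz": 0}
  ]
}}

```text
time: 22.15
position: [0.6452, 0.1718, 0.0305]
ee_rot: [180.0, 9.8, 95.5]
ft_force: [0.8, -0.4, -1.9]
opening: 0.0355
```

Emit:
{"fn": "send_rows", "kwargs": {
  "rows": [
    {"dx": 0, "dy": 0, "dz": 0, "rx": 0, "ry": 0, "rz": 0},
    {"dx": 0, "dy": 0, "dz": 0, "rx": 0, "ry": 0, "rz": 0},
    {"dx": 0, "dy": 0, "dz": 0, "rx": 0, "ry": 0, "rz": 0},
    {"dx": 0, "dy": 0, "dz": 0, "rx": 0, "ry": 0, "rz": 0},
    {"dx": 0, "dy": 0, "dz": 0, "rx": 0, "ry": 0, "rz": 0}
  ],
  "claw": 1
}}

```text
time: 22.65
position: [0.6453, 0.1719, 0.0306]
ee_rot: [179.9, 9.8, 95.5]
ft_force: [0.3, 0.1, -0.6]
opening: 0.0736
```

Emit:
{"fn": "send_rows", "kwargs": {
  "rows": [
    {"dx": 0, "dy": 0, "dz": 0, "rx": 0, "ry": 0, "rz": 0},
    {"dx": 0, "dy": 0, "dz": 0, "rx": 0, "ry": 0, "rz": 0}
  ]
}}

```text
time: 22.85
position: [0.6452, 0.1718, 0.0306]
ee_rot: [180.0, 9.8, 95.5]
ft_force: [0.0, -0.4, 0.4]
opening: 0.0893
```

```bash
python3 - <<'E'
from plan import *
# raise well clear and away from the top camera's line
plan([(.645,.172,.15,95.5,-10),(.50,.12,.25,95.5,0)])
E
```

```text
t 22.85 p [0.6452 0.1718 0.0306] q [-39.9  45.7  25.9  95.4 -12.4  45.3  -6.3] open 0.0893 F [ 0.  -0.4  0.4]
"dx":-0.04,"dy":-0,"dz":-0.235,"rx":0,"ry":-0.002,"rz":-0  rows>= 2.4
"dx":-0.11,"dy":-0.299,"dz":-0.184,"rx":0,"ry":0.116,"rz":-0  rows>= 3.7
```

Emit:
{"fn": "send_rows", "kwargs": {
  "rows": [
    {"dx": -0.02, "dy": 0, "dz": -0.1, "rx": 0, "ry": 0, "rz": 0},
    {"dx": -0.04, "dy": 0, "dz": -0.235, "rx": 0, "ry": 0, "rz": 0},
    {"dx": -0.04, "dy": 0, "dz": -0.235, "rx": 0, "ry": 0, "rz": 0},
    {"dx": -0.04, "dy": 0, "dz": -0.235, "rx": 0, "ry": 0, "rz": 0}
  ],
  "claw": 1
}}

```text
time: 23.25
position: [0.6473, 0.1727, 0.1538]
ee_rot: [179.6, 9.7, 95.4]
ft_force: [0.2, -0.2, 0.2]
opening: 0.0919
```

```bash
python3 - <<'E'
from plan import *
plan([(.53,.08,.26,90,0),(.43,-.06,.28,80,0)])
E
```

```text
t 23.25 p [0.6473 0.1727 0.1538] q [-42.3  36.6  29.4  92.9  -9.   56.2  -7.1] open 0.0919 F [ 0.2 -0.2  0.2]
"dx":-0.196,"dy":-0.25,"dz":-0.184,"rx":0.01,"ry":0.112,"rz":0.063  rows>= 3.7
"dx":-0.28,"dy":-0.2,"dz":-0.04,"rx":0,"ry":0,"rz":0.116  rows>= 3.5
```

Emit:
{"fn": "send_rows", "kwargs": {
  "rows": [
    {"dx": -0.196, "dy": -0.25, "dz": -0.184, "rx": 0.01, "ry": 0.112, "rz": 0.063},
    {"dx": -0.196, "dy": -0.25, "dz": -0.184, "rx": 0.01, "ry": 0.112, "rz": 0.063},
    {"dx": -0.196, "dy": -0.25, "dz": -0.184, "rx": 0.01, "ry": 0.112, "rz": 0.063},
    {"dx": -0.196, "dy": -0.25, "dz": -0.184, "rx": 0.01, "ry": 0.112, "rz": 0.063},
    {"dx": -0.196, "dy": -0.25, "dz": -0.184, "rx": 0.01, "ry": 0.112, "rz": 0.063}
  ]
}}

```text
time: 23.75
position: [0.5271, 0.0769, 0.2588]
ee_rot: [-179.8, 0.1, 89.8]
ft_force: [-0.0, -0.3, -0.4]
opening: 0.0923
```

Emit:
{"fn": "send_rows", "kwargs": {
  "rows": [
    {"dx": -0.28, "dy": -0.2, "dz": -0.04, "rx": 0, "ry": 0, "rz": 0.116},
    {"dx": -0.28, "dy": -0.2, "dz": -0.04, "rx": 0, "ry": 0, "rz": 0.116},
    {"dx": -0.28, "dy": -0.2, "dz": -0.04, "rx": 0, "ry": 0, "rz": 0.116},
    {"dx": -0.28, "dy": -0.2, "dz": -0.04, "rx": 0, "ry": 0, "rz": 0.116},
    {"dx": -0.28, "dy": -0.2, "dz": -0.04, "rx": 0, "ry": 0, "rz": 0.116}
  ]
}}

```text
time: 24.25
position: [0.4271, -0.0621, 0.2776]
ee_rot: [-179.7, 0.2, 79.8]
ft_force: [-0.7, 0.6, -0.0]
opening: 0.0917
```

```bash
python3 - <<'E'
from plan import *
import cv2
from bench import imaging
plan([(.53,.08,.26,95.5,0)])
a=imaging.read_camera("top")["color"];b=imaging.read_camera("scene")["color"]
cv2.imwrite("top_m.png",a);cv2.imwrite("scene_m.png",b)
A=cv2.resize(a[100:170,225:315],None,fx=8,fy=8,interpolation=cv2.INTER_CUBIC)
cv2.imwrite("pics/m2.png",A)
E
```

```text
t 24.25 p [ 0.4271 -0.0621  0.2776] q [-33.4   0.9  38.3 119.5  -0.5  60.1  -5.1] open 0.0917 F [-0.7  0.6 -0. ]
"dx":0.316,"dy":0.152,"dz":0.033,"rx":-0.004,"ry":0.002,"rz":-0.183  rows>= 3.5
```

View pics/m2.png

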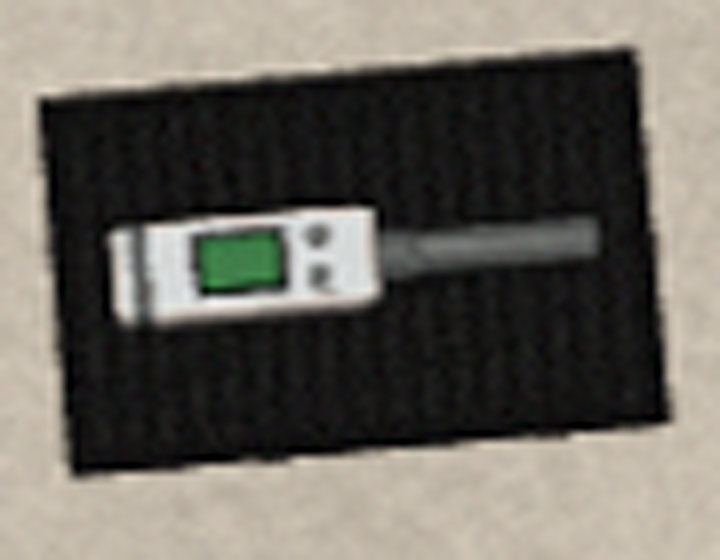

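The tester lies display up on the mat. In 8x pixels its rear is at (114,278), front at (380,252) and tip at (599,238). Next I'll refine the case pose from pocket edge profiles and work out the tester pose.

```bash
python3 - <<'E'
from geo import *
import cv2
from scipy.ndimage import map_coordinates
M=lambda u,v,z:w(225+u/8-.44+.0,100+v/8-.44,z)
r,f,t=M(114,278,.025),M(380,252,.025),M(599,238,.014)
d=(t-r)[:2];a=np.arctan2(d[1],d[0]);print("rear",r,"front",f,"tip",t,"L",np.hypot(*d),np.hypot(*(f-r)[:2]),"yaw",np.degrees(a))
e=np.array([np.cos(a),np.sin(a)])
print("origin est from rear/front/tip",r[:2]+.055*e,f[:2]-.04*e,t[:2]-.12*e,"pred from TCP",np.array([.6452,.1718])+.037*np.array([np.cos(np.radians(-84.5)),np.sin(np.radians(-84.5))]))
g=cv2.cvtColor(cv2.imread("top0_raw.png"),cv2.COLOR_BGR2GRAY).astype(float)
C=np.array([.4933,-.2745]);yaw=-98.07
def W(x,y,z):
    c,s=np.cos(np.radians(yaw)),np.sin(np.radians(yaw));return np.r_[C+[c*x-s*y,s*x+c*y],z]
def edge(fixed,axis,near,z,rng=.012):
    res=[]
    for k in fixed:
        s=np.linspace(near-rng,near+rng,97)
        P=np.array([px(W(v,k,z) if axis=="x" else W(k,v,z)) for v in s])
        I=map_coordinates(g,[P[:,1],P[:,0]],order=1);G=np.abs(np.gradient(np.convolve(I,np.ones(9)/9,"same")))[8:-8]
        res.append(1000*((s[8:-8]*G**2).sum()/(G**2).sum()-near))
    print(axis,near,z,"offset mm",np.round(res,1))
edge([-.012,-.022,-.032],"x",-.091,.027); edge([-.017,-.022,-.027],"x",.091,.005)
edge([-.06,-.065,-.055],"x",-.039,.027); edge([-.06,-.065,-.055],"x",.012,.005)
edge([-.08,-.07,-.06,-.05],"y",-.044,.027);edge([-.08,-.07,-.06,-.05],"y",0,.005)
edge([.03,.045,.06,.075],"y",-.037,.027);edge([.03,.045,.06,.075],"y",-.007,.005)
E
```

```text
rear [0.6413 0.1908 0.025 ] front [0.6514 0.0957 0.025 ] tip [0.6594 0.0167 0.014 ] L 0.17502650822582108 0.09564046765430409 yaw -84.06627522619272
origin est from rear/front/tip [0.6469 0.1361] [0.6473 0.1355] [0.647  0.1361] pred from TCP [0.6487 0.135 ]
x -0.091 0.027 offset mm [ 0.  -1.   0.1]
x 0.091 0.005 offset mm [1.6 1.1 0.7]
x -0.039 0.027 offset mm [-1.3 -1.2 -0.5]
x 0.012 0.005 offset mm [0.8 0.2 1. ]
y -0.044 0.027 offset mm [2.9 2.5 2.1 2.1]
y 0 0.005 offset mm [3.  1.7 2.9 1.8]
y -0.037 0.027 offset mm [1.5 1.  0.8 0.8]
y -0.007 0.005 offset mm [0.4 1.7 1.6 1. ]
```

```bash
python3 - <<'E'
from plan import *
plan([(.56,.05,.24,90,0),(.6505,.1176,.10,95.6,0),(.6505,.1176,.026,95.6,0)])
E
```

```text
t 24.35 p [ 0.4288 -0.0593  0.2775] q [-33.5   1.1  38.1 119.3  -0.5  60.1  -5.1] open 0.0924 F [-0.5  1.2  0.5]
"dx":0.261,"dy":0.221,"dz":0.073,"rx":-0.004,"ry":0.003,"rz":-0.116  rows>= 3.5
"dx":0.135,"dy":0.181,"dz":0.28,"rx":0,"ry":-0,"rz":-0.065  rows>= 3.6
"dx":-0,"dy":0,"dz":0.148,"rx":0,"ry":-0,"rz":0  rows>= 1.5
```

Emit:
{"fn": "send_rows", "kwargs": {
  "rows": [
    {"dx": 0.261, "dy": 0.221, "dz": 0.073, "rx": -0.004, "ry": 0.003, "rz": -0.116},
    {"dx": 0.261, "dy": 0.221, "dz": 0.073, "rx": -0.004, "ry": 0.003, "rz": -0.116},
    {"dx": 0.261, "dy": 0.221, "dz": 0.073, "rx": -0.004, "ry": 0.003, "rz": -0.116},
    {"dx": 0.261, "dy": 0.221, "dz": 0.073, "rx": -0.004, "ry": 0.003, "rz": -0.116},
    {"dx": 0.261, "dy": 0.221, "dz": 0.073, "rx": -0.004, "ry": 0.003, "rz": -0.116}
  ]
}}

```text
time: 24.85
position: [0.5612, 0.0544, 0.237]
ee_rot: [-179.8, 0.1, 90.5]
ft_force: [-0.1, 0.4, -0.2]
opening: 0.0916
```

Emit:
{"fn": "send_rows", "kwargs": {
  "rows": [
    {"dx": 0.135, "dy": 0.181, "dz": 0.28, "rx": 0, "ry": 0, "rz": -0.065},
    {"dx": 0.135, "dy": 0.181, "dz": 0.28, "rx": 0, "ry": 0, "rz": -0.065},
    {"dx": 0.135, "dy": 0.181, "dz": 0.28, "rx": 0, "ry": 0, "rz": -0.065},
    {"dx": 0.135, "dy": 0.181, "dz": 0.28, "rx": 0, "ry": 0, "rz": -0.065},
    {"dx": 0.135, "dy": 0.181, "dz": 0.28, "rx": 0, "ry": 0, "rz": -0.065}
  ]
}}

```text
time: 25.35
position: [0.6482, 0.1192, 0.0949]
ee_rot: [-179.6, 0.0, 95.8]
ft_force: [-0.5, -1.1, 1.0]
opening: 0.0921
```

Emit:
{"fn": "send_rows", "kwargs": {
  "rows": [
    {"dx": 0, "dy": 0, "dz": 0, "rx": 0, "ry": 0, "rz": 0},
    {"dx": 0, "dy": 0, "dz": 0, "rx": 0, "ry": 0, "rz": 0},
    {"dx": 0, "dy": 0, "dz": 0, "rx": 0, "ry": 0, "rz": 0}
  ]
}}

```text
time: 25.65
position: [0.6505, 0.116, 0.1024]
ee_rot: [179.8, -0.1, 95.5]
ft_force: [0.8, -1.0, 1.0]
opening: 0.092
```

```bash
python3 - <<'E'
from plan import *
plan([(.6505,.1176,.026,95.6,0)])
E
```

```text
t 25.65 p [0.6505 0.116  0.1024] q [-32.2  38.1  27.3  97.1 -21.8  50.    9.9] open 0.092 F [ 0.8 -1.   1. ]
"dx":0.003,"dy":-0,"dz":0.153,"rx":0.002,"ry":-0.001,"rz":-0.001  rows>= 1.5
```

Emit:
{"fn": "send_rows", "kwargs": {
  "rows": [
    {"dx": 0.003, "dy": 0, "dz": 0.07, "rx": 0.002, "ry": 0, "rz": 0},
    {"dx": 0.003, "dy": 0, "dz": 0.12, "rx": 0.002, "ry": 0, "rz": 0},
    {"dx": 0.003, "dy": 0, "dz": 0.14, "rx": 0.002, "ry": 0, "rz": 0},
    {"dx": 0.003, "dy": 0, "dz": 0.152, "rx": 0.002, "ry": 0, "rz": 0},
    {"dx": 0.003, "dy": 0, "dz": 0.152, "rx": 0.002, "ry": 0, "rz": 0}
  ]
}}

```text
time: 26.15
position: [0.6504, 0.1179, 0.0251]
ee_rot: [-179.9, -0.0, 95.6]
ft_force: [-0.1, 0.7, 0.7]
opening: 0.0919
```

Emit:
{"fn": "send_rows", "kwargs": {
  "rows": [
    {"dx": 0, "dy": 0, "dz": 0, "rx": 0, "ry": 0, "rz": 0},
    {"dx": 0, "dy": 0, "dz": 0, "rx": 0, "ry": 0, "rz": 0},
    {"dx": 0, "dy": 0, "dz": 0, "rx": 0, "ry": 0, "rz": 0}
  ]
}}

```text
time: 26.45
position: [0.6506, 0.1183, 0.0255]
ee_rot: [-179.9, -0.0, 95.6]
ft_force: [0.8, -0.4, 0.5]
opening: 0.0918
```

```bash
python3 - <<'E'
from plan import *
plan([(.6505,.1176,.026,95.6,0)]);print(state()[2]["ee_rot"])
E
```

```text
t 26.45 p [0.6506 0.1183 0.0255] q [-30.3  44.2  24.4  97.9 -24.9  43.4  12. ] open 0.0918 F [ 0.8 -0.4  0.5]
"dx":-0.001,"dy":-0,"dz":-0.001,"rx":-0.001,"ry":-0.001,"rz":-0  rows>= 0.0
[-1.79938296e+02 -4.88253777e-02  9.55922177e+01]
```

Emit:
{"fn": "send_rows", "kwargs": {
  "rows": [
    {"dx": 0, "dy": 0, "dz": 0, "rx": 0, "ry": 0, "rz": 0},
    {"dx": 0, "dy": 0, "dz": 0, "rx": 0, "ry": 0, "rz": 0},
    {"dx": 0, "dy": 0, "dz": 0, "rx": 0, "ry": 0, "rz": 0},
    {"dx": 0, "dy": 0, "dz": 0, "rx": 0, "ry": 0, "rz": 0},
    {"dx": 0, "dy": 0, "dz": 0, "rx": 0, "ry": 0, "rz": 0}
  ],
  "claw": 0
}}

```text
time: 26.95
position: [0.65, 0.1181, 0.0244]
ee_rot: [-179.8, -0.0, 95.6]
ft_force: [-0.0, 1.1, -0.1]
opening: 0.0537
```

Emit:
{"fn": "send_rows", "kwargs": {
  "rows": [
    {"dx": 0, "dy": 0, "dz": 0, "rx": 0, "ry": 0, "rz": 0},
    {"dx": 0, "dy": 0, "dz": 0, "rx": 0, "ry": 0, "rz": 0},
    {"dx": 0, "dy": 0, "dz": 0, "rx": 0, "ry": 0, "rz": 0},
    {"dx": 0, "dy": 0, "dz": 0, "rx": 0, "ry": 0, "rz": 0},
    {"dx": 0, "dy": 0, "dz": 0, "rx": 0, "ry": 0, "rz": 0}
  ]
}}

```text
time: 27.45
position: [0.6501, 0.1181, 0.0245]
ee_rot: [-179.9, -0.0, 95.6]
ft_force: [-0.1, 0.8, -0.9]
opening: 0.0355
```

```bash
python3 - <<'E'
from plan import *
# local grip x from the robot numbers
p,R,o=state();print("local x",(p[:2]-np.array([.6487,.1355]))@[math.cos(math.radians(-84.4)),math.sin(math.radians(-84.4))],o["ee_rot"])
plan([(.6505,.118,.22,95.6,0),(.59,-.10,.22,90,0),(.48,-.2579,.18,81.5,0)])
E
```

```text
local x 0.01740177031363772 [-1.79857264e+02 -2.95296096e-02  9.55880027e+01]
t 27.45 p [0.6501 0.1181 0.0245] q [-30.3  44.3  24.4  97.9 -24.9  43.4  12. ] open 0.0355 F [-0.1  0.8 -0.9]
"dx":-0,"dy":-0,"dz":-0.391,"rx":-0.002,"ry":-0,"rz":-0  rows>= 3.9
"dx":-0.422,"dy":-0.163,"dz":-0,"rx":0,"ry":-0,"rz":0.065  rows>= 4.5
"dx":-0.316,"dy":-0.22,"dz":0.079,"rx":0,"ry":-0,"rz":0.099  rows>= 3.9
```

Emit:
{"fn": "send_rows", "kwargs": {
  "rows": [
    {"dx": 0, "dy": 0, "dz": -0.05, "rx": 0, "ry": 0, "rz": 0},
    {"dx": 0, "dy": 0, "dz": -0.14, "rx": -0.002, "ry": 0, "rz": 0},
    {"dx": 0, "dy": 0, "dz": -0.24, "rx": -0.002, "ry": 0, "rz": 0},
    {"dx": 0, "dy": 0, "dz": -0.33, "rx": -0.002, "ry": 0, "rz": 0},
    {"dx": 0, "dy": 0, "dz": -0.391, "rx": -0.002, "ry": 0, "rz": 0}
  ]
}}

```text
time: 27.95
position: [0.6514, 0.118, 0.2237]
ee_rot: [179.8, -0.1, 95.6]
ft_force: [0.2, 0.7, -0.2]
opening: 0.0358
```

Emit:
{"fn": "send_rows", "kwargs": {
  "rows": [
    {"dx": -0.422, "dy": -0.163, "dz": 0, "rx": 0, "ry": 0, "rz": 0.065},
    {"dx": -0.422, "dy": -0.163, "dz": 0, "rx": 0, "ry": 0, "rz": 0.065},
    {"dx": -0.422, "dy": -0.163, "dz": 0, "rx": 0, "ry": 0, "rz": 0.065},
    {"dx": -0.422, "dy": -0.163, "dz": 0, "rx": 0, "ry": 0, "rz": 0.065},
    {"dx": -0.422, "dy": -0.163, "dz": 0, "rx": 0, "ry": 0, "rz": 0.065}
  ]
}}

```text
time: 28.45
position: [0.588, -0.1051, 0.2203]
ee_rot: [180.0, 0.1, 89.7]
ft_force: [-0.0, 0.5, 0.1]
opening: 0.0356
```

Emit:
{"fn": "send_rows", "kwargs": {
  "rows": [
    {"dx": -0.316, "dy": -0.22, "dz": 0.079, "rx": 0, "ry": 0, "rz": 0.099},
    {"dx": -0.316, "dy": -0.22, "dz": 0.079, "rx": 0, "ry": 0, "rz": 0.099},
    {"dx": -0.316, "dy": -0.22, "dz": 0.079, "rx": 0, "ry": 0, "rz": 0.099},
    {"dx": -0.316, "dy": -0.22, "dz": 0.079, "rx": 0, "ry": 0, "rz": 0.099},
    {"dx": -0.316, "dy": -0.22, "dz": 0.079, "rx": 0, "ry": 0, "rz": 0.099}
  ]
}}

```text
time: 28.95
position: [0.4745, -0.2636, 0.1797]
ee_rot: [-179.9, 0.1, 80.9]
ft_force: [0.8, 0.2, -1.0]
opening: 0.0359
```

```bash
python3 - <<'E'
from plan import *
plan([(.4771,-.2573,.075,81.5,0)]);print(state()[2]["ee_rot"])
E
```

```text
t 28.95 p [ 0.4745 -0.2636  0.1797] q [ -5.9  23.3  39.3 111.7 -18.5  51.5  33.7] open 0.0359 F [ 0.8  0.2 -1. ]
"dx":0.014,"dy":0.004,"dz":0.209,"rx":-0.002,"ry":0.001,"rz":-0.007  rows>= 2.1
[-1.79864479e+02  7.70752566e-02  8.08618386e+01]
```

Emit:
{"fn": "send_rows", "kwargs": {
  "rows": [
    {"dx": 0.01, "dy": 0.002, "dz": 0.07, "rx": 0, "ry": 0, "rz": -0.005},
    {"dx": 0.01, "dy": 0.002, "dz": 0.14, "rx": 0, "ry": 0, "rz": -0.005},
    {"dx": 0.01, "dy": 0.002, "dz": 0.209, "rx": 0, "ry": 0, "rz": -0.005},
    {"dx": 0.01, "dy": 0.002, "dz": 0.209, "rx": 0, "ry": 0, "rz": -0.005},
    {"dx": 0.01, "dy": 0.002, "dz": 0.209, "rx": 0, "ry": 0, "rz": -0.005}
  ]
}}

```text
time: 29.45
position: [0.4818, -0.2531, 0.076]
ee_rot: [-180.0, -0.0, 81.9]
ft_force: [0.7, 0.3, -1.7]
opening: 0.0359
```

Emit:
{"fn": "send_rows", "kwargs": {
  "rows": [
    {"dx": 0, "dy": 0, "dz": 0, "rx": 0, "ry": 0, "rz": 0},
    {"dx": 0, "dy": 0, "dz": 0, "rx": 0, "ry": 0, "rz": 0},
    {"dx": 0, "dy": 0, "dz": 0, "rx": 0, "ry": 0, "rz": 0}
  ]
}}

```text
time: 29.75
position: [0.4827, -0.2531, 0.0771]
ee_rot: [179.8, -0.0, 81.9]
ft_force: [0.5, 0.8, -1.0]
opening: 0.0358
```

```bash
python3 - <<'E'
from plan import *
plan([(.4771,-.2573,.075,81.5,0)]);print(state()[2]["ee_rot"])
E
```

```text
t 29.75 p [ 0.4827 -0.2531  0.0771] q [ -1.5  32.2  32.9 114.7 -26.7  40.4  40. ] open 0.0358 F [ 0.5  0.8 -1. ]
"dx":-0.01,"dy":-0.01,"dz":0.004,"rx":0.002,"ry":-0,"rz":0.005  rows>= 0.1
[ 1.79835976e+02 -2.72193515e-02  8.19363844e+01]
```

Emit:
{"fn": "send_rows", "kwargs": {
  "rows": [
    {"dx": -0.01, "dy": -0.01, "dz": 0.004, "rx": 0.002, "ry": 0, "rz": 0.005},
    {"dx": -0.01, "dy": -0.01, "dz": 0.004, "rx": 0.002, "ry": 0, "rz": 0.005},
    {"dx": -0.01, "dy": -0.01, "dz": 0.004, "rx": 0.002, "ry": 0, "rz": 0.005},
    {"dx": -0.01, "dy": -0.01, "dz": 0.004, "rx": 0.002, "ry": 0, "rz": 0.005},
    {"dx": -0.01, "dy": -0.01, "dz": 0.004, "rx": 0.002, "ry": 0, "rz": 0.005}
  ]
}}

```text
time: 30.25
position: [0.4762, -0.2571, 0.0737]
ee_rot: [-179.8, -0.0, 81.5]
ft_force: [-0.7, 0.5, 0.2]
opening: 0.0358
```

```bash
python3 - <<'E'
from plan import *
import cv2,geo
from bench import imaging
p,R,o=state()
plan([(.4771,-.2573,.055,81.5,0)]);print(o["ee_rot"])
im=imaging.read_camera("scene")["color"]
x0,y0=125,275
s=5;c=cv2.resize(im[y0:y0+120,x0:x0+155],None,fx=s,fy=s,interpolation=cv2.INTER_CUBIC)
cv2.imwrite("pics/c1.png",c)
q=lambda P:np.round((geo.px(P,"scene")-[x0,y0]+.5)*s-.5)
a=-R[:,0];O=p-.0174*a-np.array([0,0,.0215])
n=np.array([-a[1],a[0],0])
print("tip pred",q(O+.12*a+[0,0,.011]),"rear top corners",q(O-.055*a+.018*n+[0,0,.022]),q(O-.055*a-.018*n+[0,0,.022]))
# case features, robot frame
C=np.array([.4967,-.2755]);y=math.radians(-98.5);cs,sn=math.cos(y),math.sin(y)
W=lambda X,Y,z:np.r_[C+[cs*X-sn*Y,sn*X+cs*Y],z]
for nm,P in dict(rearL=W(-.091,0,.027),rearR=W(-.091,-.044,.027),tipL=W(.091,-.007,.027),tipR=W(.091,-.037,.027),cLL=W(-.12,-.075,.03),cLR=W(.12,-.075,.03),cUL=W(-.12,.075,.03)).items(): print(nm,q(P))
E
```

```text
t 30.25 p [ 0.4762 -0.2571  0.0737] q [ -0.9  32.4  32.9 115.1 -26.8  40.2  40.4] open 0.0358 F [-0.7  0.5  0.2]
"dx":-0,"dy":0.002,"dz":0.037,"rx":-0.002,"ry":-0,"rz":-0  rows>= 0.4
[-179.8449   -0.0413   81.4976]
tip pred [169. 435.] rear top corners [545. 170.] [489. 118.]
rearL [565. 233.]
rearR [498. 171.]
tipL [201. 513.]
tipR [157. 460.]
cLL [502.  86.]
cLR [ 38. 441.]
cUL [736. 299.]
```

View pics/c1.png

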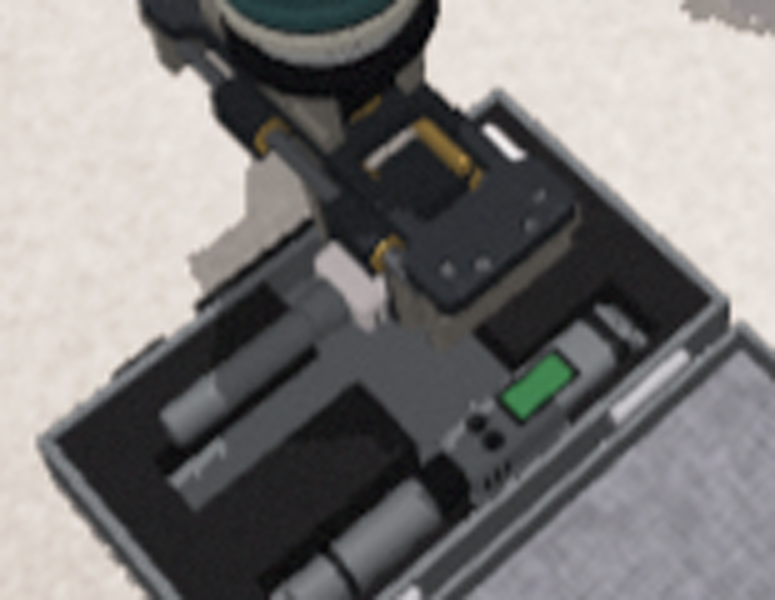

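The held tester is in line above the pocket. Its tip is at (170,432), against a predicted (169,435). The case corners read within 4 mm, so I'll do a numeric edge check in the scene camera before lowering.

```bash
python3 - <<'E'
from geo import *
from plan import state
import cv2,math
from scipy.ndimage import map_coordinates
from bench import imaging
gray=lambda i:cv2.cvtColor(i,cv2.COLOR_BGR2GRAY).astype(float)
g0=gray(cv2.imread("scene0_raw.png"));g1=gray(imaging.read_camera("scene")["color"])
C=np.array([.4967,-.2755]);a=math.radians(-98.5);c,s_=math.cos(a),math.sin(a)
W=lambda x,y,z:np.r_[C+[c*x-s_*y,s_*x+c*y],z]
def prof(g,P,s,near):
    P=np.array(P);I=map_coordinates(g,[P[:,1],P[:,0]],order=1);G=np.abs(np.gradient(np.convolve(I,np.ones(9)/9,"same")))[8:-8]
    return 1000*((s[8:-8]*G**2).sum()/(G**2).sum()-near)
def edge(fixed,axis,near,z,rng=.011):
    s=np.linspace(near-rng,near+rng,97)
    print(axis,near,z,np.round([prof(g0,[px(W(v,k,z) if axis=="x" else W(k,v,z),"scene") for v in s],s,near) for k in fixed],1))
edge([-.017,-.022,-.027],"x",.091,.027);edge([-.012,-.022,-.032],"x",-.091,.005)
edge([-.06,-.065,-.055],"x",.012,.027);edge([-.06,-.065,-.055],"x",-.039,.005)
edge([-.08,-.07,-.06,-.05],"y",0,.027);edge([-.08,-.07,-.06,-.05],"y",-.044,.005)
edge([.03,.045,.06,.075],"y",-.007,.027);edge([.03,.045,.06,.075],"y",-.037,.005)
p,R,o=state();t=-R[:,0];O=p-.0174*t-np.array([0,0,.0215]);n=np.array([-t[1],t[0],0])
s=np.linspace(.108,.132,97)
print("tip along",[round(prof(g1,[px(O+v*t+k*n+np.array([0,0,.013]),"scene") for v in s],s,.12),1) for k in(-.003,0,.003)])
s=np.linspace(-.014,-.001,60);print("probe -n edge",[round(prof(g1,[px(O+k*t+v*n+np.array([0,0,.011]),"scene") for v in s],s,-.008),1) for k in(.09,.1,.11)])
E
```

```text
x 0.091 0.027 [1.4 1.4 1.3]
x -0.091 0.005 [1.1 0.9 0.9]
x 0.012 0.027 [1.4 1.6 1.5]
x -0.039 0.005 [ 0.6  0.6 -0. ]
y 0 0.027 [-1.5 -1.4 -2.  -1.6]
y -0.044 0.005 [-2.4 -2.3 -2.5 -2.6]
y -0.007 0.027 [-1.8 -2.2 -2.4 -2.2]
y -0.037 0.005 [-2.8 -2.7 -2.4 -2.3]
tip along [np.float64(-1.3), np.float64(-0.7), np.float64(-0.4)]
probe -n edge [np.float64(-2.3), np.float64(-2.3), np.float64(-2.0)]
```

```bash
python3 - <<'E'
from plan import *
plan([(.4768,-.2583,.055,81.5,0)])
E
```

```text
t 30.35 p [ 0.4762 -0.2571  0.0737] q [ -0.9  32.4  32.9 115.1 -26.8  40.2  40.4] open 0.036 F [-0.6 -1.1 -1.1]
"dx":-0.002,"dy":0.002,"dz":0.037,"rx":-0.002,"ry":-0,"rz":0  rows>= 0.4
```

Emit:
{"fn": "send_rows", "kwargs": {
  "rows": [
    {"dx": -0.002, "dy": 0.001, "dz": 0.02, "rx": -0.002, "ry": 0, "rz": 0},
    {"dx": -0.002, "dy": 0.001, "dz": 0.037, "rx": -0.002, "ry": 0, "rz": 0},
    {"dx": -0.002, "dy": 0.001, "dz": 0.037, "rx": -0.002, "ry": 0, "rz": 0},
    {"dx": -0.002, "dy": 0.001, "dz": 0.037, "rx": -0.002, "ry": 0, "rz": 0},
    {"dx": -0.002, "dy": 0.001, "dz": 0.037, "rx": -0.002, "ry": 0, "rz": 0}
  ]
}}

```text
time: 30.85
position: [0.4764, -0.2584, 0.0552]
ee_rot: [180.0, -0.0, 81.5]
ft_force: [0.7, -0.2, -0.8]
opening: 0.0358
```

```bash
python3 - <<'E'
from plan import *
plan([(.4768,-.2583,.0275,81.5,0)]);print(state()[2]["ee_rot"])
E
```

```text
t 30.85 p [ 0.4764 -0.2584  0.0552] q [  0.3  34.1  31.5 115.4 -28.4  38.1  41.8] open 0.0358 F [ 0.7 -0.2 -0.8]
"dx":0,"dy":0.001,"dz":0.055,"rx":0,"ry":-0,"rz":-0  rows>= 0.6
[ 1.79983113e+02 -2.98853215e-02  8.14866783e+01]
```

Settled and aligned. I'll descend slowly and watch the force.

Emit:
{"fn": "send_rows", "kwargs": {
  "rows": [
    {"dx": 0, "dy": 0.001, "dz": 0.006, "rx": 0, "ry": 0, "rz": 0},
    {"dx": 0, "dy": 0.001, "dz": 0.013, "rx": 0, "ry": 0, "rz": 0},
    {"dx": 0, "dy": 0.001, "dz": 0.02, "rx": 0, "ry": 0, "rz": 0},
    {"dx": 0, "dy": 0.001, "dz": 0.027, "rx": 0, "ry": 0, "rz": 0},
    {"dx": 0, "dy": 0.001, "dz": 0.027, "rx": 0, "ry": 0, "rz": 0}
  ]
}}

```text
time: 31.35
position: [0.4765, -0.2581, 0.0411]
ee_rot: [-180.0, -0.0, 81.5]
ft_force: [0.3, 0.1, -0.6]
opening: 0.0358
```

Emit:
{"fn": "send_rows", "kwargs": {
  "rows": [
    {"dx": 0, "dy": 0, "dz": 0.006, "rx": 0, "ry": 0, "rz": 0},
    {"dx": 0, "dy": 0, "dz": 0.012, "rx": 0, "ry": 0, "rz": 0},
    {"dx": 0, "dy": 0, "dz": 0.018, "rx": 0, "ry": 0, "rz": 0},
    {"dx": 0, "dy": 0, "dz": 0.024, "rx": 0, "ry": 0, "rz": 0},
    {"dx": 0, "dy": 0, "dz": 0.024, "rx": 0, "ry": 0, "rz": 0}
  ]
}}

```text
time: 31.85
position: [0.4766, -0.2582, 0.0292]
ee_rot: [-180.0, -0.0, 81.5]
ft_force: [-0.5, 0.0, -1.0]
opening: 0.0356
```

```bash
python3 - <<'E'
from plan import *
plan([(.4768,-.2583,.0268,81.5,0)]);print(state()[2]["ee_rot"])
E
```

```text
t 31.85 p [ 0.4766 -0.2582  0.0292] q [  1.9  36.6  29.5 115.5 -30.4  35.5  43.3] open 0.0356 F [-0.5  0.  -1. ]
"dx":-0,"dy":0,"dz":0.005,"rx":-0,"ry":-0.001,"rz":-0  rows>= 0.0
[-1.79974416e+02 -4.66226398e-02  8.14922539e+01]
```

Emit:
{"fn": "send_rows", "kwargs": {
  "rows": [
    {"dx": 0, "dy": 0, "dz": 0.002, "rx": 0, "ry": 0, "rz": 0},
    {"dx": 0, "dy": 0, "dz": 0.005, "rx": 0, "ry": 0, "rz": 0},
    {"dx": 0, "dy": 0, "dz": 0.005, "rx": 0, "ry": 0, "rz": 0},
    {"dx": 0, "dy": 0, "dz": 0.005, "rx": 0, "ry": 0, "rz": 0}
  ]
}}

```text
time: 32.25
position: [0.4769, -0.2583, 0.0272]
ee_rot: [180.0, -0.0, 81.5]
ft_force: [0.4, -0.6, -1.3]
opening: 0.0359
```

Emit:
{"fn": "send_rows", "kwargs": {
  "rows": [
    {"dx": 0, "dy": 0, "dz": 0, "rx": 0, "ry": 0, "rz": 0},
    {"dx": 0, "dy": 0, "dz": 0, "rx": 0, "ry": 0, "rz": 0},
    {"dx": 0, "dy": 0, "dz": 0, "rx": 0, "ry": 0, "rz": 0},
    {"dx": 0, "dy": 0, "dz": 0, "rx": 0, "ry": 0, "rz": 0},
    {"dx": 0, "dy": 0, "dz": 0, "rx": 0, "ry": 0, "rz": 0}
  ],
  "claw": 0.54
}}

```text
time: 32.75
position: [0.477, -0.2583, 0.0272]
ee_rot: [180.0, -0.0, 81.5]
ft_force: [0.1, -0.0, -1.0]
opening: 0.0499
```

Emit:
{"fn": "send_rows", "kwargs": {
  "rows": [
    {"dx": 0, "dy": 0, "dz": -0.02, "rx": 0, "ry": 0, "rz": 0},
    {"dx": 0, "dy": 0, "dz": -0.08, "rx": 0, "ry": 0, "rz": 0},
    {"dx": 0, "dy": 0, "dz": -0.16, "rx": 0, "ry": 0, "rz": 0},
    {"dx": 0, "dy": 0, "dz": -0.25, "rx": 0, "ry": 0, "rz": 0},
    {"dx": 0, "dy": 0, "dz": -0.35, "rx": 0, "ry": 0, "rz": 0}
  ]
}}

```text
time: 33.25
position: [0.476, -0.2582, 0.2039]
ee_rot: [-179.9, -0.0, 81.5]
ft_force: [2.0, 0.4, 0.2]
opening: 0.0496
```

```bash
python3 - <<'E'
from plan import *
plan([(.56,-.08,.28,85,0)])
E
```

```text
t 33.25 p [ 0.476  -0.2582  0.2039] q [ -7.9  21.2  40.8 110.8 -17.   54.2  32.6] open 0.0496 F [2.  0.4 0.2]
"dx":0.378,"dy":0.113,"dz":-0.152,"rx":-0.001,"ry":-0.001,"rz":-0.041  rows>= 4.2
```

Emit:
{"fn": "send_rows", "kwargs": {
  "rows": [
    {"dx": 0.378, "dy": 0.113, "dz": -0.152, "rx": 0, "ry": 0, "rz": -0.041},
    {"dx": 0.378, "dy": 0.113, "dz": -0.152, "rx": 0, "ry": 0, "rz": -0.041},
    {"dx": 0.378, "dy": 0.113, "dz": -0.152, "rx": 0, "ry": 0, "rz": -0.041},
    {"dx": 0.378, "dy": 0.113, "dz": -0.152, "rx": 0, "ry": 0, "rz": -0.041},
    {"dx": 0.378, "dy": 0.113, "dz": -0.152, "rx": 0, "ry": 0, "rz": -0.041}
  ]
}}

```text
time: 33.75
position: [0.5634, -0.0739, 0.2807]
ee_rot: [179.8, -0.2, 85.5]
ft_force: [-0.3, 0.5, -0.6]
opening: 0.0498
```

Emit:
{"fn": "send_rows", "kwargs": {
  "rows": [
    {"dx": 0, "dy": 0, "dz": 0, "rx": 0, "ry": 0, "rz": 0},
    {"dx": 0, "dy": 0, "dz": 0, "rx": 0, "ry": 0, "rz": 0}
  ]
}}

```text
time: 33.95
position: [0.5597, -0.0815, 0.2782]
ee_rot: [-180.0, 0.0, 84.9]
ft_force: [-0.3, -0.2, 0.5]
opening: 0.0496
```

```bash
python3 - <<'E'
from plan import *
import cv2
from bench import imaging
a=imaging.read_camera("top")["color"];b=imaging.read_camera("scene")["color"]
f=lambda i,s:cv2.resize(i,s,interpolation=cv2.INTER_CUBIC)
A=f(a[150:225,350:450],(800,600));B=f(b[270:400,120:280],(370,300))
C=f(b[100:320,200:440],(320,293))
cv2.imwrite("top_f.png",a)
top=f(a[145:220,350:450],(400,300));out=np.zeros((600,800,3),np.uint8)
out[:300,:400]=top;out[:300,400:770]=B;out[300:,:400]=f(a[85:250,130:350],(400,300));out[300:593,400:720]=C
cv2.imwrite("pics/final.png",out)
E
```

```text
(no output)
```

View pics/final.png

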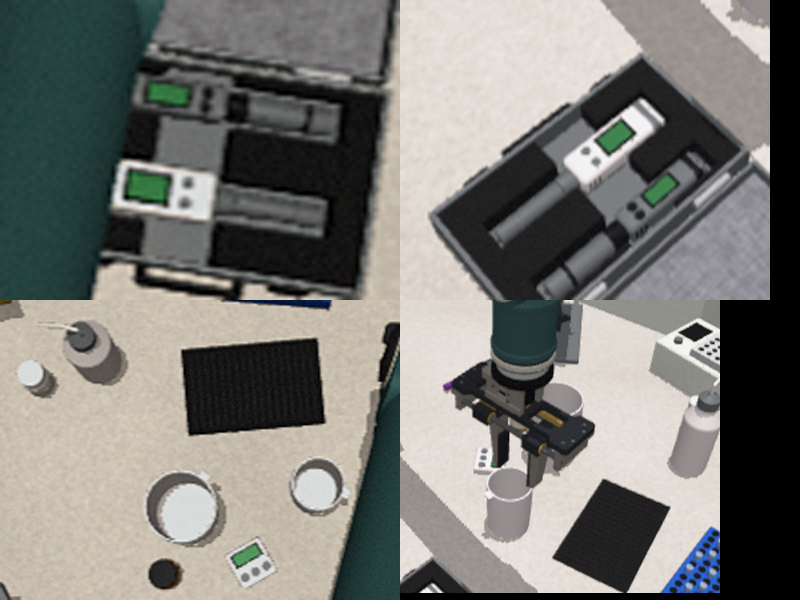

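The tester lies display up and flat in its pocket, with the tip at (327,215) in the top crop, near the pocket's end. The beakers and bystanders stand where they were, and the hand is clear. Handing in.

```bash
python3 - <<'E'
from bench import ticket
print(ticket.job_done())
E
```

```text
the job is handed in; nothing more can be done
None
```

The job is handed in after about 34 s of robot time. My last picture shows the tester lying display up and flat in its own pocket of the case. No verdict was reported.

- **Dips:** holding the tester by its rear end, I dipped the probe 49 mm below the rim of the sample beaker, then 50 mm below the rim of the rinse beaker. Each hold was at least 1 s. The depths are computed from the tool pose; the pictures showed the tip position was right to about a pixel.
- **Drain mat:** I laid it on the mat and let go. The top view showed it wholly on the mat, display up, measuring 175 mm long as it should.
- **Case:** I regripped it about 17 mm ahead of its origin, lowered it into the pocket without contact forces, released it and withdrew.
- **Last checks:** the beakers stand upright in their places, and no bystander looks moved. The gripper is open and clear of everything.

**What went wrong or disagreed:**
- My first approach to the sample beaker ran into joint limits (j2, j3 and j6). I had to back the arm off and dip with the probe pointing outward.
- Before lowering, the two cameras disagreed by about 2 mm on the tester's position along the pocket, so I split the difference. The tip lies near the pocket's front end, and I did not measure the final offset.
- The arm hid the tester's rear in the last top view, so that end was checked only in the scene view.

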